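# Load a gauging slide with sockets and crank the first into the beam

## Task

The setting master is still on the first drive of the gauging slide: pull it off and stand it back in the round pocket of its wooden block, and press every loose steel socket from the white sheet, square end down, onto a square drive of its own until the spring ball clicks and the socket sits fully home on its collar, the drive nearest the gauge heads among those loaded. When all are on, turn the handwheel, grip after grip, until that nearest drive stands squarely in the gauge's beam, on the line marked on the two white heads, and leave it there. Do not knock the gauge heads or disturb the other tools on the bench.

Things in the scene. Friction and masses are not known exactly. Their poses are not given: they have to be found in the camera images.
- socket1: One of up to four like steel sockets (None if absent), 120 g, a cylinder 30 mm across, 40 mm tall, standing square end down. Origin: centre of its underside; z up its axis. Lower half: square bore 13.5 mm wide, 20 mm deep, sides square to the x and y axes (any quarter turn fits), a ball hole in each side 9 mm up. Upper half: open hexagon recess 22 mm across; the square bore shows in its floor.
- socket2: One of up to four like steel sockets (None if absent), 120 g, a cylinder 30 mm across, 40 mm tall, standing square end down. Origin: centre of its underside; z up its axis. Lower half: square bore 13.5 mm wide, 20 mm deep, sides square to the x and y axes (any quarter turn fits), a ball hole in each side 9 mm up. Upper half: open hexagon recess 22 mm across; the square bore shows in its floor.
- socket3: One of up to four like steel sockets (None if absent), 120 g, a cylinder 30 mm across, 40 mm tall, standing square end down. Origin: centre of its underside; z up its axis. Lower half: square bore 13.5 mm wide, 20 mm deep, sides square to the x and y axes (any quarter turn fits), a ball hole in each side 9 mm up. Upper half: open hexagon recess 22 mm across; the square bore shows in its floor.
- socket4: One of up to four like steel sockets (None if absent), 120 g, a cylinder 30 mm across, 40 mm tall, standing square end down. Origin: centre of its underside; z up its axis. Lower half: square bore 13.5 mm wide, 20 mm deep, sides square to the x and y axes (any quarter turn fits), a ball hole in each side 9 mm up. Upper half: open hexagon recess 22 mm across; the square bore shows in its floor.
- drive1 (a point): Foot of upright square drive 1, the end one, nearest the gauge heads: centre of the face of its collar (34 mm across, 53 mm above the bench); a socket fully home has its origin here. Drive 12.7 mm square, 18.5 mm tall, top 3.5 mm tapered, sides along this point's x and y; z up, y along the slide to the gauge. Four drives 55 mm apart in a row on a carriage plate 70 x 210 mm, its top 46 mm above the bench.
- ball1 (a joint): Spring ball in the +x side of drive 1, 9 mm above the collar, standing 2.2 mm out. 0 m: out (free, or clicked into a ball hole); 0.0014 m or more: pushed in by a socket not yet home. A socket merely set down hangs on the ball 11 mm too high; a push of about 11 N snaps it home, a pull of about 9 N takes it off.
- drive2 (a point): Foot of upright square drive 2, second from the gauge heads: centre of the face of its collar (34 mm across, 53 mm above the bench); a socket fully home has its origin here. Drive 12.7 mm square, 18.5 mm tall, top 3.5 mm tapered, sides along this point's x and y; z up, y along the slide to the gauge. Four drives 55 mm apart in a row on a carriage plate 70 x 210 mm, its top 46 mm above the bench.
- ball2 (a joint): Spring ball in the +x side of drive 2, 9 mm above the collar, standing 2.2 mm out. 0 m: out (free, or clicked into a ball hole); 0.0014 m or more: pushed in by a socket not yet home. A socket merely set down hangs on the ball 11 mm too high; a push of about 11 N snaps it home, a pull of about 9 N takes it off.
- drive3 (a point): Foot of upright square drive 3, third from the gauge heads: centre of the face of its collar (34 mm across, 53 mm above the bench); a socket fully home has its origin here. Drive 12.7 mm square, 18.5 mm tall, top 3.5 mm tapered, sides along this point's x and y; z up, y along the slide to the gauge. Four drives 55 mm apart in a row on a carriage plate 70 x 210 mm, its top 46 mm above the bench.
- ball3 (a joint): Spring ball in the +x side of drive 3, 9 mm above the collar, standing 2.2 mm out. 0 m: out (free, or clicked into a ball hole); 0.0014 m or more: pushed in by a socket not yet home. A socket merely set down hangs on the ball 11 mm too high; a push of about 11 N snaps it home, a pull of about 9 N takes it off.
- drive4 (a point): Foot of upright square drive 4, last, nearest the handwheel: centre of the face of its collar (34 mm across, 53 mm above the bench); a socket fully home has its origin here. Drive 12.7 mm square, 18.5 mm tall, top 3.5 mm tapered, sides along this point's x and y; z up, y along the slide to the gauge. Four drives 55 mm apart in a row on a carriage plate 70 x 210 mm, its top 46 mm above the bench.
- ball4 (a joint): Spring ball in the +x side of drive 4, 9 mm above the collar, standing 2.2 mm out. 0 m: out (free, or clicked into a ball hole); 0.0014 m or more: pushed in by a socket not yet home. A socket merely set down hangs on the ball 11 mm too high; a push of about 11 N snaps it home, a pull of about 9 N takes it off.
- wheel_rim_centre (a point): Centre of the handwheel at mid-rim height, 68 mm above the bench. Level black wheel on an upright shaft, 250 mm from the slide's middle, away from the gauge: rim a 13 mm round bar of mean radius 55 mm; hub 28 mm across, top at 72 mm; three 9 mm spokes at 0, 120, 240 degrees from this point's x axis, which turns with the wheel (white dot on the rim at 0); z up. Pulley box 78 mm square below, top at 40 mm.
- handwheel (a joint): Angle of the handwheel in rad, growing clockwise seen from above, range 0 to 9, 0 at the start. By a toothed belt the carriage goes 16 mm towards the gauge per rad clockwise, and back when turned back. It turns stiffly (about 0.35 N m, 6 N at the rim) and stays where it is left.
- beam (a point): Middle of the gauge's light beam, 73 mm above the bench in the slide's middle plane. The beam runs along this point's x, across the slide; y along the slide away from the handwheel. The gauge: two white blocks, 40 x 60 mm, 106 mm tall, astride the slide 110 mm apart, dark windows facing, a black line on top marking the beam; fixed, but clamped at different places along the slide.
- slide: The slide: an aluminium rail 60 mm wide, 520 mm long, 30 mm tall on the bench, fixed; place and yaw differ at every start. Origin on the bench under its middle; y along the rail from the handwheel towards the gauge, z up.
- master: The setting master: one solid steel piece, 220 g, 62 mm tall, at the start clicked home on drive1. Its foot is like a socket (30 mm across, 26 mm tall, the same square bore and ball holes); above it a dark ringed grip 24 mm across from 26 to 62 mm up. Origin: centre of its underside, z up. A straight pull up of about 9 N frees it from the ball.
- pocket (a point): Centre of the floor of the master's round pocket, 36 mm across and 20 mm deep, in the top of a plywood block 70 mm square and 30 mm tall, fixed on the bench on the robot's side of the gauge. Floor 10 mm above the bench: the master stood in it has its origin here. z up.
- plug_gauge: Bystander: plug gauge, steel pin 73 mm tall with a blue foot 48 mm across and a blue cap, standing. Origin at the centre of its foot. Leave alone.
- caliper: Bystander: caliper 200 mm long lying flat, its long side along x; origin under its middle. Leave alone.
- cleaner: Bystander: white bottle with a blue cap, 60 mm across, 160 mm tall, standing to the left of the slide. Origin at the centre of its underside. Leave alone.
Things that resemble listed ones, but are neither listed nor needed, are in the scene too. Leave any blue or purple look-alike of the socket3 alone.

How it is judged:
By the outcome, as a careful person would: the job done as asked, in the order asked, and still so for the second after the job is handed in, with the robot touching nothing.
Of socket1, socket2, socket3, socket4 only 2 to 4 are there at a start; the rules pass over those that are not, and their reading is None.
At some moment in a run one of socket1, socket2, socket3, socket4 may be knocked a few centimetres aside while the robot is not near it.
It also fails if it takes over 210 s, if anything falls off the work surface, if the arm or the gripper's body presses on something with over 40 N, if the wrist force passes 120 N, or if a joint passes its speed limit or range.

## Robot

A 6-joint arm with a two-finger parallel gripper is mounted at the origin on the work surface. World frame = base frame: x ahead of the robot, y to its left, z up, the work surface at z = 0. Lengths are in m, angles in rad, forces in N, time in s.
With the tool pointing down it reaches from about 0.35 to 0.975 m from the base axis. Payload 4.9 kg.
Tool frame: the origin (TCP) lies midway between the tips of the shut fingers; the grasp point (between the pads) lies 19 mm behind it; z points along the fingers, y is the direction in which the jaws open and shut (so a half turn about z gives the same grasp; the last joint's range is limited). The gripper opens to 85 mm and grips with 20 to 120 N. Pads are 22 mm wide; open, the fingers measure 114 mm over their backs; the gripper's body (76 mm by 85 mm) begins 54 mm behind the grasp point. The pads swing forward as they close: fully open they stand 13 mm farther back than shut.
Start: joints at [0.991, 0.053, 1.613, -0, 1.476, -0.119], TCP at [0.278, 0.56, 0.231] pointing down, gripper open.
Joint ranges: [-3.01, 3.01], [-1.01, 2.22], [0.06, 2.58], [-1.02, 4.17], [0.09, 2.62], [-3.14, 3.14]. Speed limits (rad/s): [2.57, 2.57, 3.14, 3.14, 3.14, 3.14].

## Interface

Orientations are given as a rotation vector (axis times angle).
In Python, from station import ctrl gives the robot as it stands.
- The arm moves only by the tool jog_arm, never from a script. Its argument "steps" is a list of rows, each an object of numbers: "dx", "dy", "dz": the shift along the world's x, y, z in units of 60 mm (1.0 is 60 mm); "twist": the turn about the world's z in units of 10 degrees (1.0 is 10 degrees). A call has 1 to 5 rows; each row is the pose to reach, as a shift and turn from the pose measured when the call began; what a row does not reach only later rows make up. A row lasts 1/8 s, in which the tool goes at most 62.5 mm and 10.7 degrees, less where a joint would pass 70% of its speed; a pose out of reach is approached as far as the arm can. A call with a gripper value outside its range is refused whole. "gripper" is the closure in counts, from 0 (fully open) to 255 (shut), set as the call begins (left out, the last holds). The fingers move at their own pace and stop on an object; "newtons" is the grip in N (left out, the last holds). Time passes only in rows, so rows that repeat a pose let the fingers close. It gives the time, the measured TCP pose, the force and the opening at its end, in the units of the state.
- ctrl.get_obs(): the state, without advancing time (a new reading comes with each control period).
- ctrl.get_image(name): name is "scene" or "top" or "wrist"; returns a dict with "frame" (400x640x3 uint8, red, green, blue), "range_z" (400x640 float32, m along the optical axis (not along the pixel's ray), 0 where there is no reading), "fx", "fy", "cx", "cy" (pixels), "extrinsics" (4x4, takes a point from camera to world coordinates). Camera axes: x right, y down, z forward; pixel columns grow to the right and rows downward; lengths in m; the calibration is good to about 2 mm. A picture is of the moment at which its call begins.
- ctrl.finish_job(): hands the job in, once; it reports no verdict.
The state is a dict: "t": time; "q": joint angles; "dq": joint speeds; "effort": joint torques, N m; "tool_pos": TCP position; "tool_rot": TCP orientation; "contact_force": force on the tool from outside, world axes, zero at the start; "wrist_torque": the same for the moment, N m; "opening": finger opening in m.
Only numpy, scipy, OpenCV 4.12 (cv2) and the standard library are available. Lean on these libraries where they do the work, as an engineer would, in place of code of your own. Each camera call takes 0.05 s, during which the arm holds its last target.

## Working session

There is one attempt and no reset: what is moved stays moved. The work goes in short steps, Python scripts to look and compute and a tool call to move; the robot and the scene stay as the last step left them, time stands still between calls to the robot, and variables do not carry over. Pictures are saved under pics/ and viewed, and the job is handed in when it is done.

Besides the shell and the picture viewer there is one more tool, called after "Request:" as name([rows], argument=value, ...), one row to a line, values as JSON. jog_arm: Moves the arm, as the interface text tells. Its arguments: {"type":"object","properties":{"steps":{"type":"array"},"gripper":{"type":"number"},"newtons":{"type":"number"}},"required":["steps"]}

```bash
ls -la; mkdir -p pics
cat > h.py <<'E'
import numpy as np, cv2
from station import ctrl
def snap(name,fn):
    im=ctrl.get_image(name); np.savez('last_%s.npz'%name,**{k:np.array(v) for k,v in im.items()})
    cv2.imwrite('pics/'+fn,cv2.cvtColor(im['frame'],cv2.COLOR_RGB2BGR)); return im
def load(name):
    d=np.load('last_%s.npz'%name); return {k:d[k] for k in d}
def ray(im,u,v,z):
    E=im['extrinsics']; d=E[:3,:3]@np.array([(u-im['cx'])/im['fx'],(v-im['cy'])/im['fy'],1.]); o=E[:3,3]
    return o+d*(z-o[2])/d[2]
def proj(im,p):
    E=im['extrinsics']; c=E[:3,:3].T@(np.array(p)-E[:3,3]); return np.array([c[0]/c[2]*im['fx']+im['cx'],c[1]/c[2]*im['fy']+im['cy']])
def cloud(im):
    z=im['range_z']; v,u=np.mgrid[:z.shape[0],:z.shape[1]]
    c=np.stack([(u-im['cx'])/im['fx']*z,(v-im['cy'])/im['fy']*z,z],-1)
    return c@im['extrinsics'][:3,:3].T+im['extrinsics'][:3,3]
E
python3 - <<'E'
from h import *
for n in('scene','top','wrist'):
    im=snap(n,n+'0.png'); print(n,im['fx'],im['extrinsics'].round(3).tolist())
o=ctrl.get_obs(); print(o)
E
```

```text
total 12
drwxr-xr-x  3 agent agent 4096 Dec  6 17:28 .
drwxr-xr-x 23 root  root  4096 Dec  6 17:28 ..
drwxr-xr-x  2 agent agent 4096 Dec  6 17:28 pics
scene 476.7003056591513 [[0.421, 0.742, -0.521, 1.11], [0.907, -0.346, 0.24, -0.235], [-0.002, -0.574, -0.819, 1.078], [0.0, 0.0, 0.0, 1.0]]
top 459.047782653133 [[0.004, -0.982, 0.187, 0.235], [-1.0, -0.003, 0.008, 0.026], [-0.007, -0.187, -0.982, 1.4], [0.0, 0.0, 0.0, 1.0]]
wrist 325.5278916304745 [[0.444, 0.847, 0.293, 0.201], [0.896, -0.419, -0.148, 0.598], [-0.002, 0.328, -0.945, 0.375], [0.0, 0.0, 0.0, 1.0]]
{'t': 0.15, 'q': array([ 9.90992759e-01,  5.32373231e-02,  1.61396095e+00, -3.00430638e-06,
        1.47601637e+00, -1.18986808e-01]), 'dq': array([-6.25300225e-04, -8.43976931e-05, -3.32448737e-03,  1.16217489e-03,
       -2.43036256e-03, -6.24023591e-04]), 'effort': array([ 4.07382950e-04, -3.94239414e+01, -3.70722842e+01, -1.38474006e-04,
        4.67672828e-03,  2.21749599e-05]), 'tool_pos': array([0.27765117, 0.55940222, 0.23033608]), 'tool_rot': array([-7.17334820e-01, -3.05803182e+00,  2.39505517e-03]), 'contact_force': array([-0.0643365 ,  0.68769222,  0.00665936]), 'wrist_torque': array([-0.01044418,  0.0344895 , -0.00361058]), 'opening': 0.08512625480583216}
```

View pics/top0.png

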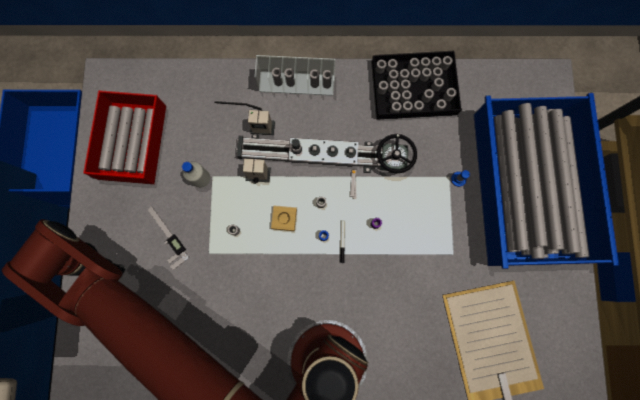

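View pics/scene0.png

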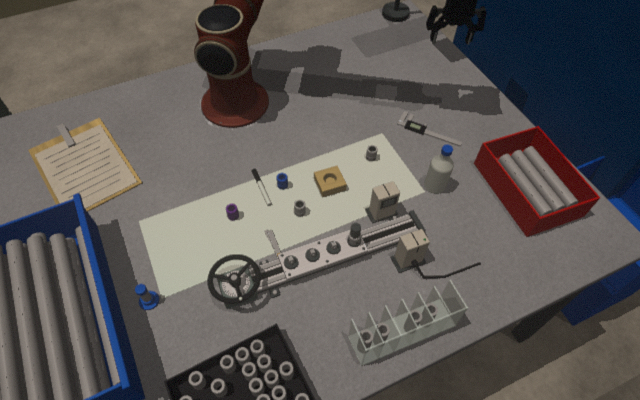

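View pics/wrist0.png

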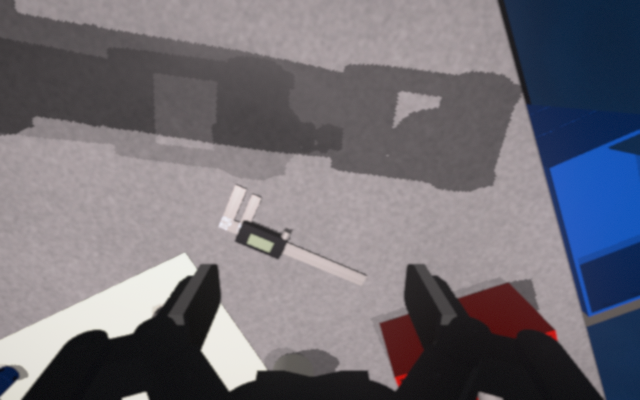

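Candidates: steel sockets at top (233,230) and (320,202). Look-alikes are blue (323,236), purple (376,223), the rack sockets (277–326,77) and the tray sockets (~415,85). By the description I choose the two plain steel ones on the sheet, and check them in a close crop.

Run:
```python
from h import *
im=load('top'); f=cv2.cvtColor(im['frame'],cv2.COLOR_RGB2BGR)
cv2.imwrite('pics/crop_top.png',cv2.resize(f[95:260,200:440],None,fx=3.3,fy=3.3,interpolation=cv2.INTER_CUBIC))
im=load('scene'); f=cv2.cvtColor(im['frame'],cv2.COLOR_RGB2BGR)
cv2.imwrite('pics/crop_sc.png',cv2.resize(f[130:310,190:450],None,fx=3,fy=3,interpolation=cv2.INTER_CUBIC))
```

```text
(no output)
```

View pics/crop_top.png

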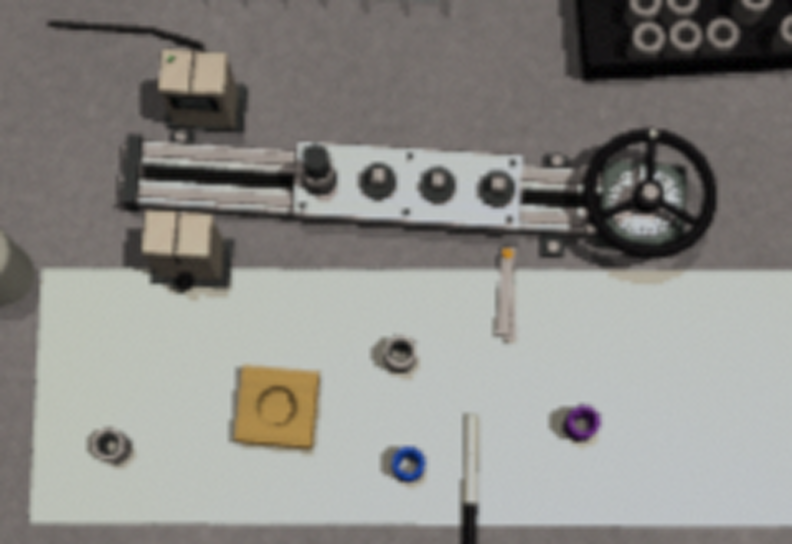

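View pics/crop_sc.png

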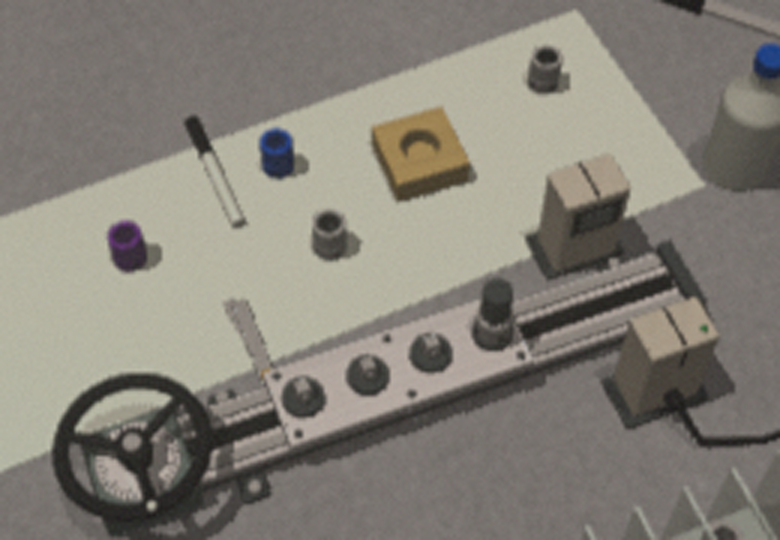

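The crop confirms two plain steel sockets, one left at (233,230) and one centre at (321,202), plus the blue and purple look-alikes. The master is on the drive nearest the heads. Next I measure all of these.

```bash
cat > m0.py <<'E'
from h import *
im=load('top'); 
P={'sockA':(110,443,.04),'sockB':(400,352,.04),'pocketrim':(277,404,.03),'d2top':(380,174,.0715),'d3top':(438,178,.0715),'d4top':(498,184,.0715),'master_top':(316,158,.115),'hub':(650,190,.072),'wheeldot':(653,133,.0745),'plateTL':(298,142,.046),'plateBL':(296,212,.046),'plateTR':(522,157,.046),'plateBR':(519,228,.046)}
for k,(u,v,z) in P.items(): print(k,ray(im,u/3.3+200,v/3.3+95,z).round(4))
for (u,v,z) in [(193,52,.106),(196,90,.106),(178,212,.106),(178,252,.106)]: print('line',ray(im,u/3.3+200,v/3.3+95,z).round(4))
s=load('scene')
for k,(u,v,z) in {'sockA':(548,55,.04),'sockB':(329,220,.04),'pocket':(421,144,.03),'d2':(434,336,.0715),'d3':(370,360,.0715),'d4':(303,382,.0715),'master':(497,288,.115),'hub':(134,440,.072),'dot':(151,507,.0745)}.items(): print('S',k,ray(s,u/3+190,v/3+130,z).round(4))
for n,i in(('top',im),('scene',s)):
    c=cloud(i); 
    for k,(x,y,r,z0,z1) in {'A':(*ray(im,233,230,.04)[:2],.03,.034,.05),'B':(*ray(im,321,202,.04)[:2],.03,.034,.05)}.items():
        m=(np.hypot(c[...,0]-x,c[...,1]-y)<r)&(c[...,2]>z0)&(c[...,2]<z1); q=c[m]
        if len(q): print(n,k,len(q),q.mean(0).round(4),((q.min(0)+q.max(0))/2).round(4))
E
python3 m0.py
```

```text
sockA [0.3799 0.2814 0.04  ]
sockB [0.4639 0.0202 0.04  ]
pocketrim [0.4171 0.1322 0.03  ]
d2top [0.6227 0.0389 0.0715]
d3top [ 0.619  -0.0138  0.0715]
d4top [ 0.6135 -0.0683  0.0715]
master_top [0.6245 0.095  0.115 ]
hub [ 0.608  -0.2059  0.072 ]
wheeldot [ 0.6611 -0.2097  0.0745]
plateTL [0.6608 0.1157 0.046 ]
plateBL [0.5936 0.1165 0.046 ]
plateTR [ 0.6468 -0.0926  0.046 ]
plateBR [ 0.5789 -0.089   0.046 ]
line [0.7262 0.2076 0.106 ]
line [0.6903 0.2039 0.106 ]
line [0.5774 0.2167 0.106 ]
line [0.5412 0.2156 0.106 ]
S sockA [0.3812 0.286  0.04  ]
S sockB [0.4652 0.0217 0.04  ]
S pocket [0.4183 0.1343 0.03  ]
S d2 [0.6224 0.0447 0.0715]
S d3 [ 0.6204 -0.0108  0.0715]
S d4 [ 0.6158 -0.0667  0.0715]
S master [0.626  0.0964 0.115 ]
S hub [ 0.6069 -0.2035  0.072 ]
S dot [ 0.6646 -0.2103  0.0745]
top A 46 [0.3815 0.2848 0.0393] [0.3808 0.2839 0.0397]
top B 47 [0.4663 0.0222 0.039 ] [0.4673 0.0224 0.0397]
scene A 60 [0.382  0.2822 0.0395] [0.3804 0.2826 0.0393]
scene B 68 [0.4673 0.0195 0.0393] [0.4668 0.0193 0.0401]
```

```bash
cat >> h.py <<'E'
from scipy.spatial.transform import Rotation as Ro
def st(p=True):
    o=ctrl.get_obs(); R=Ro.from_rotvec(o['tool_rot']).as_matrix()
    jy=np.degrees(np.arctan2(R[1,1],R[0,1]))
    if p: print('t',round(o['t'],2),'tcp',o['tool_pos'].round(4),'jaw_deg',round(jy,2),'tilt',np.degrees(np.arccos(-R[2,2])).round(2),'F',o['contact_force'].round(1),'open',round(o['opening']*1000,2),'q6',o['q'][5].round(2),'q',o['q'].round(2))
    return o,R,jy
def go(x,y,z,jaw):
    o,R,j=st(); d=(np.array([x,y,z])-o['tool_pos'])/.06; t=(jaw-j+90)%180-90
    print('MOVE',d.round(3),'twist',round(t/10,3),'or',round((t-180*np.sign(t))/10,3))
E
python3 - <<'E'
from h import *
o,R,j=st()
im=load('wrist'); E=im['extrinsics']
print((R.T@E[:3,:3]).round(3),(R.T@(E[:3,3]-o['tool_pos'])).round(4))
go(.626,.096,.2,-3.7)
E
```

```text
t 0.15 tcp [0.2777 0.5594 0.2303] jaw_deg 63.6 tilt 0.09 F [-0.1  0.7  0. ] open 85.13 q6 -0.12 q [ 0.99  0.05  1.61 -0.    1.48 -0.12]
[[ 0.001 -0.944 -0.329]
 [ 1.     0.001 -0.   ]
 [ 0.001 -0.329  0.944]] [ 0.0856  0.0004 -0.1443]
t 0.15 tcp [0.2777 0.5594 0.2303] jaw_deg 63.6 tilt 0.09 F [-0.1  0.7  0. ] open 85.13 q6 -0.12 q [ 0.99  0.05  1.61 -0.    1.48 -0.12]
MOVE [ 5.806 -7.723 -0.506] twist -6.73 or 11.27
```

Request:
jog_arm([
  {"dx": 0.58, "dy": -0.77, "twist": -0.7},
  {"dx": 1.16, "dy": -1.54, "twist": -1.4},
  {"dx": 1.74, "dy": -2.31, "twist": -2.1},
  {"dx": 2.32, "dy": -3.08, "twist": -2.8},
  {"dx": 2.9, "dy": -3.86, "twist": -3.5},
])

```text
validation failed for argument at $.st...
```

Request:
jog_arm([
  {"dx": 0.58, "dy": -0.77, "twist": -0.7},
  {"dx": 1.16, "dy": -1.54, "twist": -1.4},
  {"dx": 1.74, "dy": -2.31, "twist": -2.1},
  {"dx": 2.32, "dy": -3.08, "twist": -2.8},
  {"dx": 2.9, "dy": -3.86, "twist": -3.2},
])

```text
validation failed for argument at $.st...
```

Run:
```python
from h import *
go(.626,.096,.2,-3.7)
snap('wrist','w1.png')
```

```text
t 0.15 tcp [0.2777 0.5594 0.2303] jaw_deg 63.6 tilt 0.09 F [-0.1  0.7  0. ] open 85.13 q6 -0.12 q [ 0.99  0.05  1.61 -0.    1.48 -0.12]
MOVE [ 5.806 -7.723 -0.506] twist -6.73 or 11.27
```

View pics/w1.png

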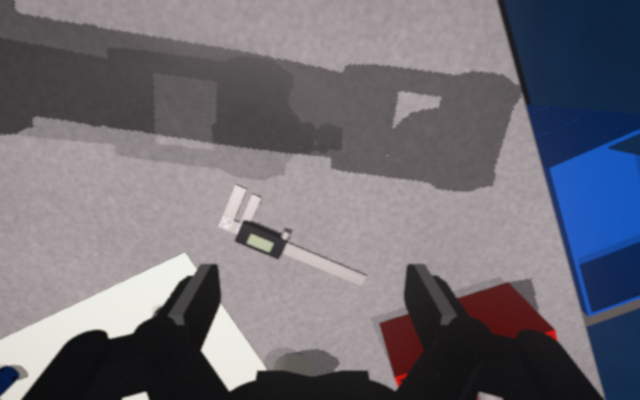

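The move was refused and nothing moved, as the state and picture are unchanged. I'll give all four fields in every row.

Request:
jog_arm([
  {"dx": 0.58, "dy": -0.77, "dz": 0, "twist": -0.7},
  {"dx": 1.16, "dy": -1.54, "dz": 0, "twist": -1.4},
  {"dx": 1.74, "dy": -2.31, "dz": 0, "twist": -2.1},
  {"dx": 2.32, "dy": -3.08, "dz": 0, "twist": -2.8},
  {"dx": 2.9, "dy": -3.86, "dz": 0, "twist": -3.5},
])

```text
t: 0.82
tool_pos: [0.4525, 0.3263, 0.2304]
tool_rot: [-1.609, -2.698, 0.001]
contact_force: [-0.0, 0.9, 0.8]
opening: 0.0856
```

Request:
jog_arm([
  {"dx": 0.58, "dy": -0.77, "dz": 0, "twist": -0.7},
  {"dx": 1.16, "dy": -1.54, "dz": 0, "twist": -1.4},
  {"dx": 1.74, "dy": -2.31, "dz": 0, "twist": -2.1},
  {"dx": 2.32, "dy": -3.08, "dz": 0, "twist": -2.8},
  {"dx": 2.9, "dy": -3.86, "dz": 0, "twist": -3.2},
])

```text
t: 1.45
tool_pos: [0.6273, 0.093, 0.2302]
tool_rot: [-2.293, -2.146, 0.001]
contact_force: [0.2, -0.6, 0.8]
opening: 0.0856
```

Run:
```python
from h import *
go(.626,.096,.2,-3.7)
snap('wrist','w2.png')
```

```text
t 1.45 tcp [0.6273 0.093  0.2302] jaw_deg -3.78 tilt 0.07 F [ 0.2 -0.6  0.8] open 85.62 q6 0.1 q [0.03 0.08 1.59 0.   1.48 0.1 ]
MOVE [-0.022  0.05  -0.504] twist 0.008 or -17.992
```

View pics/w2.png

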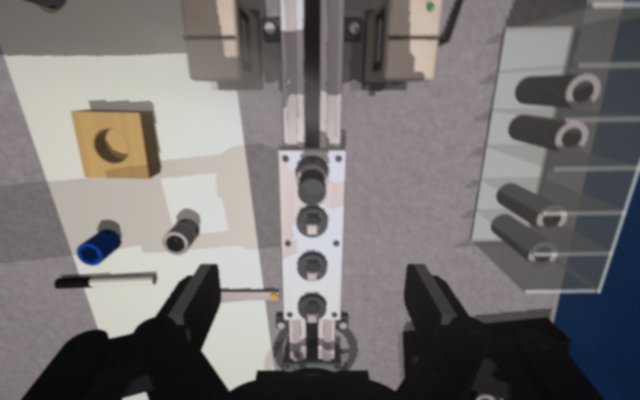

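Run:
```python
from h import *
im=load('wrist');print(im['cx'],im['cy']); f=cv2.cvtColor(im['frame'],cv2.COLOR_RGB2BGR)
cv2.imwrite('pics/w2c.png',cv2.resize(f[0:330,180:450],None,fx=2.4,fy=1.8,interpolation=cv2.INTER_CUBIC) if 0 else cv2.resize(f[130:330,240:390],None,fx=3,fy=3,interpolation=cv2.INTER_CUBIC))
cv2.imwrite('pics/w2h.png',cv2.resize(f[0:100,170:450],None,fx=2.8,fy=2.8,interpolation=cv2.INTER_CUBIC))
```

```text
312.0271675532479 198.58215724253262
```

View pics/w2c.png

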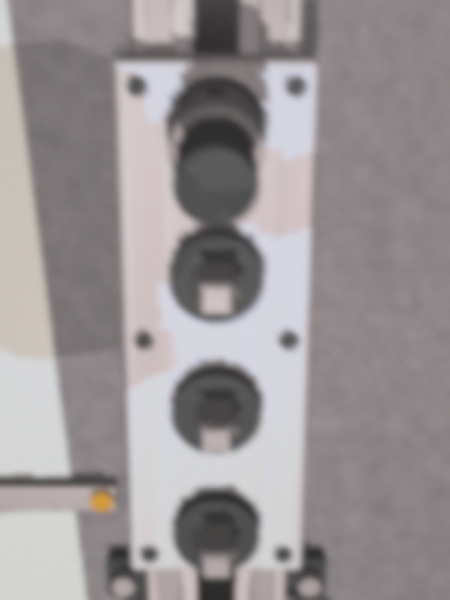

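View pics/w2h.png

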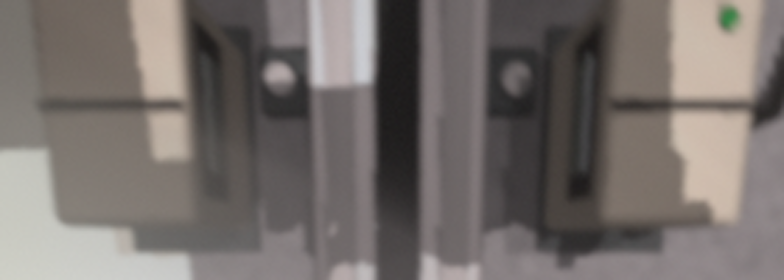

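Run:
```python
from h import *
im=load('wrist')
r=lambda u,v,z: ray(im,u,v,z)
d=[r(240+u/3,130+v/3,z) for u,v,z in[(215,180,.115),(216,299,.0715),(216,439,.0715),(216,565,.0715)]]
for x in d: print(x.round(4))
v=d[1]-d[3];print('yaw',np.degrees(np.arctan2(-v[0],v[1])), 'plate')
v=d[0]-d[3];print('yaw',np.degrees(np.arctan2(-v[0],v[1])))
L=[r(170+u/2.8,w/2.8,.106) for u,w in[(45,104),(180,104),(614,104),(750,104)]]
for x in L: print(x.round(4))
v=L[3]-L[0];print('beam ang',np.degrees(np.arctan2(v[1],v[0])))
for u,v in((117,62),(316,62),(133,565),(300,568)): print('plate',r(240+u/3,130+v/3,.046).round(4))
```

```text
[0.6265 0.0958 0.115 ]
[0.623  0.0396 0.0715]
[ 0.6195 -0.0153  0.0715]
[ 0.6159 -0.0701  0.0715]
yaw -3.749272372087817 plate
yaw -3.680313900385049
[0.5407 0.2184 0.106 ]
[0.5766 0.216  0.106 ]
[0.6919 0.2084 0.106 ]
[0.728 0.206 0.106]
beam ang -3.7602267133569245
plate [0.5945 0.1179 0.046 ]
plate [0.6618 0.1135 0.046 ]
plate [ 0.5806 -0.0888  0.046 ]
plate [ 0.6487 -0.0947  0.046 ]
```

Request:
jog_arm([
  {"dx": -0.01, "dy": 0.03, "dz": -0.8, "twist": 0},
  {"dx": -0.01, "dy": 0.03, "dz": -1.6, "twist": 0},
  {"dx": -0.01, "dy": 0.03, "dz": -2.37, "twist": 0},
])

```text
t: 1.88
tool_pos: [0.6295, 0.0888, 0.086]
tool_rot: [2.298, 2.137, -0.003]
contact_force: [0.1, -0.1, 0.6]
opening: 0.0851
```

Request:
jog_arm([
  {"dx": 0, "dy": 0, "dz": 0, "twist": 0},
  {"dx": 0, "dy": 0, "dz": 0, "twist": 0},
  {"dx": 0, "dy": 0, "dz": 0, "twist": 0},
  {"dx": 0, "dy": 0, "dz": 0, "twist": 0},
  {"dx": 0, "dy": 0, "dz": 0, "twist": 0},
], gripper=255, newtons=40)

```text
t: 2.5
tool_pos: [0.6278, 0.0892, 0.0895]
tool_rot: [2.3, 2.14, -0.009]
contact_force: [-13.3, 0.1, 12.8]
opening: 0.0228
```

Run:
```python
from h import *
st(); snap('wrist','w3.png')
```

```text
t 2.5 tcp [0.6278 0.0892 0.0895] jaw_deg -4.13 tilt 0.34 F [-13.3   0.1  12.8] open 22.81 q6 0.1 q [ 0.03  0.2   1.7  -0.    1.25  0.1 ]
```

View pics/w3.png

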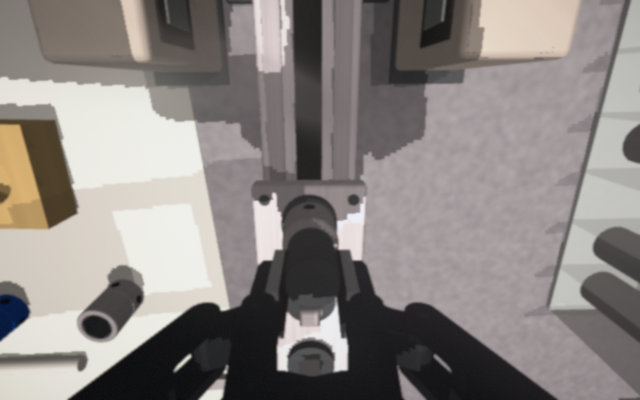

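Request:
jog_arm([
  {"dx": 0, "dy": 0, "dz": 0, "twist": 0},
  {"dx": 0, "dy": 0, "dz": 0, "twist": 0},
], gripper=120)

```text
t: 2.8
tool_pos: [0.6292, 0.0893, 0.0916]
tool_rot: [2.298, 2.138, -0.004]
contact_force: [-0.0, 0.4, -0.2]
opening: 0.0453
```

Run:
```python
from h import *
go(.6266,.0948,.088,-3.75)
```

```text
t 2.8 tcp [0.6292 0.0893 0.0916] jaw_deg -4.12 tilt 0.23 F [-0.   0.4 -0.2] open 45.26 q6 0.1 q [ 0.03  0.2   1.7  -0.    1.25  0.1 ]
MOVE [-0.043  0.092 -0.06 ] twist 0.037 or -17.963
```

Request:
jog_arm([
  {"dx": -0.04, "dy": 0.09, "dz": -0.06, "twist": 0.04},
  {"dx": -0.04, "dy": 0.09, "dz": -0.06, "twist": 0.04},
  {"dx": -0.04, "dy": 0.09, "dz": -0.06, "twist": 0.04},
])

```text
t: 3.18
tool_pos: [0.6267, 0.0948, 0.0878]
tool_rot: [2.29, 2.147, -0.005]
contact_force: [0.1, -0.1, -0.8]
opening: 0.0449
```

Run:
```python
from h import *
go(.6266,.0948,.088,-3.75)
```

```text
t 3.17 tcp [0.6267 0.0948 0.0878] jaw_deg -3.71 tilt 0.23 F [ 0.1 -0.1 -0.8] open 44.87 q6 0.1 q [ 0.03  0.2   1.7  -0.    1.24  0.1 ]
MOVE [-0.002  0.     0.004] twist -0.004 or 17.996
```

Request:
jog_arm([
  {"dx": 0, "dy": 0, "dz": 0, "twist": 0},
  {"dx": 0, "dy": 0, "dz": 0, "twist": 0},
  {"dx": 0, "dy": 0, "dz": 0, "twist": 0},
], gripper=255, newtons=40)

```text
t: 3.55
tool_pos: [0.6267, 0.0947, 0.0877]
tool_rot: [2.29, 2.146, -0.005]
contact_force: [-0.6, -0.3, 0.5]
opening: 0.0228
```

Run:
```python
from h import *
go(.6266,.0948,.088,-3.75)
```

```text
t 3.55 tcp [0.6267 0.0947 0.0877] jaw_deg -3.72 tilt 0.23 F [-0.6 -0.3  0.5] open 22.77 q6 0.1 q [ 0.03  0.2   1.7  -0.    1.24  0.1 ]
MOVE [-0.002  0.001  0.005] twist -0.003 or 17.997
```

Request:
jog_arm([
  {"dx": 0, "dy": 0, "dz": 0, "twist": 0},
  {"dx": 0, "dy": 0, "dz": 0, "twist": 0},
  {"dx": 0, "dy": 0, "dz": 0, "twist": 1},
  {"dx": 0, "dy": 0, "dz": 0, "twist": 2},
  {"dx": 0, "dy": 0, "dz": 0, "twist": 3},
], gripper=120)

```text
t: 4.18
tool_pos: [0.6267, 0.0947, 0.0878]
tool_rot: [1.649, 2.67, -0.004]
contact_force: [-0.7, -0.2, -0.2]
opening: 0.0454
```

Request:
jog_arm([
  {"dx": 0, "dy": 0, "dz": 0, "twist": 1},
  {"dx": 0, "dy": 0, "dz": 0, "twist": 2},
  {"dx": 0, "dy": 0, "dz": 0, "twist": 3},
  {"dx": 0, "dy": 0, "dz": 0, "twist": 4},
  {"dx": 0, "dy": 0, "dz": 0, "twist": 5},
])

```text
t: 4.8
tool_pos: [0.6267, 0.0947, 0.0878]
tool_rot: [0.357, 3.117, -0.001]
contact_force: [0.5, 0.1, 0.7]
opening: 0.0453
```

Run:
```python
from h import *
go(.6267,.0948,.088,86.25)
```

```text
t 4.8 tcp [0.6267 0.0947 0.0878] jaw_deg 76.95 tilt 0.24 F [0.5 0.1 0.7] open 45.32 q6 -1.31 q [ 0.03  0.2   1.71 -0.    1.24 -1.31]
MOVE [-0.001  0.001  0.004] twist 0.93 or -17.07
```

Request:
jog_arm([
  {"dx": 0, "dy": 0, "dz": 0, "twist": 0.93},
  {"dx": 0, "dy": 0, "dz": 0, "twist": 0.93},
])

```text
t: 5.05
tool_pos: [0.6268, 0.0947, 0.0878]
tool_rot: [0.106, 3.136, -0.001]
contact_force: [0.3, -0.4, -0.8]
opening: 0.045
```

Request:
jog_arm([
  {"dx": 0, "dy": 0, "dz": 0, "twist": 0},
  {"dx": 0, "dy": 0, "dz": 0, "twist": 0},
  {"dx": 0, "dy": 0, "dz": 0, "twist": 0},
], gripper=255)

```text
t: 5.42
tool_pos: [0.6268, 0.0947, 0.0879]
tool_rot: [0.107, 3.135, -0.0]
contact_force: [-0.0, 0.1, 0.8]
opening: 0.0225
```

Run:
```python
from h import *
go(.6267,.0948,.088,86.25)
```

```text
t 5.42 tcp [0.6268 0.0947 0.0879] jaw_deg 86.09 tilt 0.25 F [-0.   0.1  0.8] open 22.55 q6 -1.47 q [ 0.03  0.2   1.71 -0.    1.24 -1.47]
MOVE [-0.002  0.001  0.001] twist 0.016 or -17.984
```

Request:
jog_arm([
  {"dx": 0, "dy": 0, "dz": 0.0, "twist": 0},
  {"dx": 0, "dy": 0, "dz": 0.1, "twist": 0},
  {"dx": 0, "dy": 0, "dz": 0.2, "twist": 0},
  {"dx": 0, "dy": 0, "dz": 0.35, "twist": 0},
  {"dx": 0, "dy": 0, "dz": 0.5, "twist": 0},
], newtons=80)

```text
t: 6.05
tool_pos: [0.6268, 0.0948, 0.1188]
tool_rot: [0.107, 3.136, -0.001]
contact_force: [-0.6, -0.4, -2.2]
opening: 0.0216
```

Request:
jog_arm([
  {"dx": 0, "dy": 0, "dz": 0.3, "twist": 0},
  {"dx": 0, "dy": 0, "dz": 0.6, "twist": 0},
  {"dx": 0, "dy": 0, "dz": 1.0, "twist": 0},
  {"dx": 0, "dy": 0, "dz": 1.2, "twist": 0},
  {"dx": 0, "dy": 0, "dz": 1.2, "twist": 0},
])

```text
t: 6.68
tool_pos: [0.6276, 0.0948, 0.1927]
tool_rot: [0.107, 3.132, -0.0]
contact_force: [-0.6, 0.7, -2.1]
opening: 0.0217
```

Run:
```python
from h import *
go(.4177,.1332,.15,86.25); snap('wrist','w4.png'); snap('scene','s4.png')
```

```text
t 6.67 tcp [0.6276 0.0948 0.1927] jaw_deg 86.09 tilt 0.42 F [-0.6  0.7 -2.1] open 21.7 q6 -1.47 q [ 0.03  0.1   1.63 -0.    1.41 -1.47]
MOVE [-3.499  0.64  -0.712] twist 0.016 or -17.984
```

View pics/w4.png

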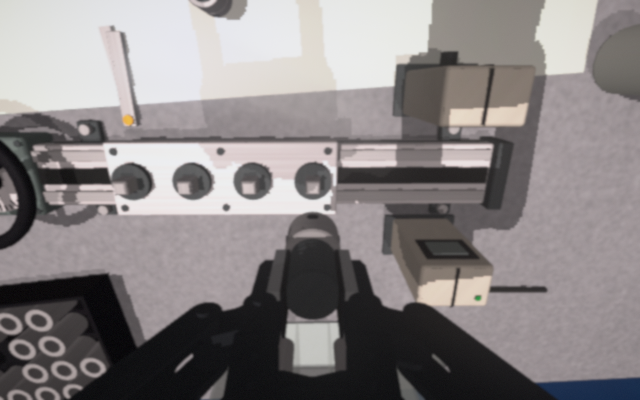

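View pics/s4.png

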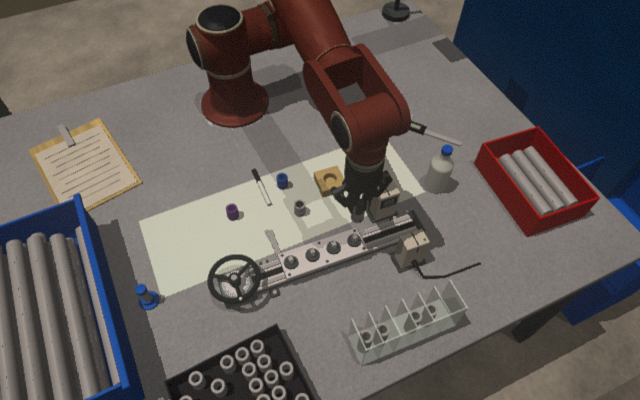

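```bash
cat > pk.py <<'E'
from h import *
import sys
# pocket via dark? block top mask by colour
def block(im,z=.03):
    h=cv2.cvtColor(im['frame'],cv2.COLOR_RGB2HSV)
    m=((h[...,0]>10)&(h[...,0]<28)&(h[...,1]>110)&(h[...,2]>70)).astype('uint8')
    n,l,s,c=cv2.connectedComponentsWithStats(m); i=1+np.argmax(s[1:,4]); print(s[i],c[i])
E
cp last_wrist.npz w4.npz
python3 - <<'E'
from h import *
f=cv2.imread('pics/w2.png'); cv2.imwrite('pics/pkc.png',cv2.resize(f[95:190,60:170],None,fx=5,fy=5,interpolation=cv2.INTER_CUBIC))
E
```

```text
(no output)
```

View pics/pkc.png

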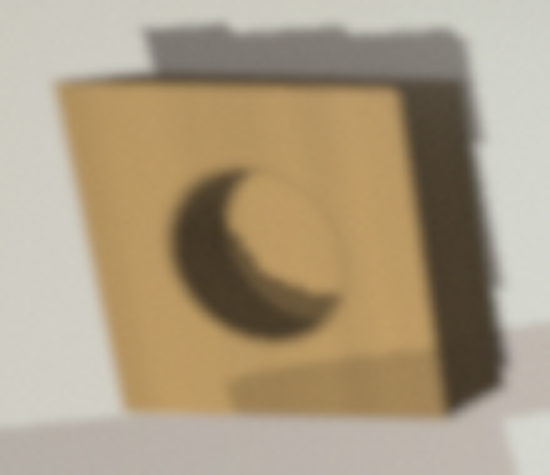

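Request:
jog_arm([
  {"dx": -0.8, "dy": 0.15, "dz": 0, "twist": 0},
  {"dx": -1.6, "dy": 0.3, "dz": 0, "twist": 0},
  {"dx": -2.2, "dy": 0.4, "dz": 0, "twist": 0},
  {"dx": -2.2, "dy": 0.4, "dz": 0, "twist": 0},
])

```text
t: 7.28
tool_pos: [0.4917, 0.1191, 0.1882]
tool_rot: [0.105, 3.14, -0.001]
contact_force: [0.1, -0.1, -1.8]
opening: 0.0216
```

Run:
```python
from h import *
st(); snap('wrist','w5.png')
```

```text
t 7.28 tcp [0.4917 0.1191 0.1882] jaw_deg 86.16 tilt 0.04 F [ 0.1 -0.1 -1.8] open 21.56 q6 -1.41 q [ 0.09 -0.21  1.93 -0.    1.42 -1.41]
```

View pics/w5.png

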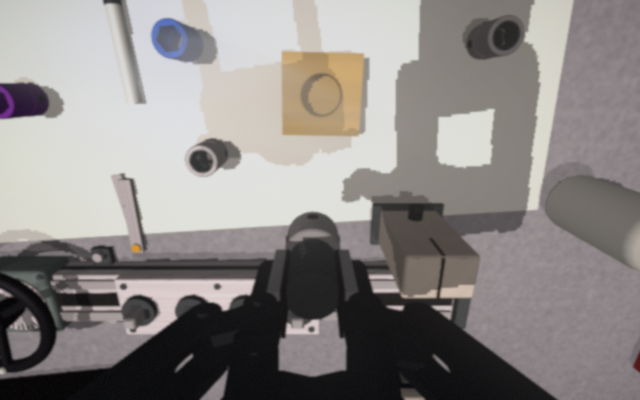

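Run:
```python
from h import *
im=load('wrist')
print('pocket',ray(im,322,94,.03).round(4),ray(im,322.8,93.5,.03).round(4))
print('A',ray(im,505,36,.04).round(4),'B',ray(im,203,160,.04).round(4))
z=dict(np.load('w4.npz'))
f=cv2.cvtColor(im['frame'],cv2.COLOR_RGB2BGR)
a=cv2.resize(f[5:75,455:535],(400,350),interpolation=cv2.INTER_CUBIC);b=cv2.resize(f[125:195,165:245],(400,350),interpolation=cv2.INTER_CUBIC)
cv2.imwrite('pics/ab5.png',np.hstack([a,b]))
p=ray(im,322.5,94,.03); go(p[0],p[1],.1,86.25)
```

```text
pocket [0.4144 0.1336 0.03  ] [0.414  0.1343 0.03  ]
A [0.3793 0.2838 0.04  ] B [0.4643 0.0215 0.04  ]
t 7.33 tcp [0.4933 0.1188 0.189 ] jaw_deg 86.13 tilt 0.12 F [ 0.3  0.1 -2.4] open 21.56 q6 -1.41 q [ 0.09 -0.21  1.93 -0.    1.42 -1.41]
MOVE [-1.314  0.253 -1.483] twist 0.012 or -17.988
```

View pics/ab5.png

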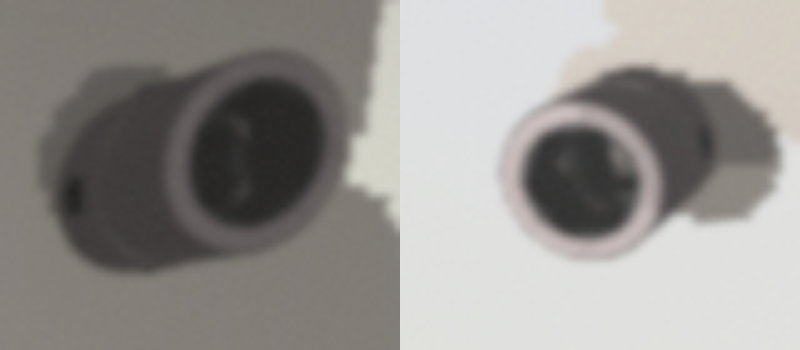

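Request:
jog_arm([
  {"dx": -0.5, "dy": 0.15, "dz": 0, "twist": 0},
  {"dx": -0.5, "dy": 0.15, "dz": 0, "twist": 0},
  {"dx": -0.5, "dy": 0.15, "dz": 0, "twist": 0},
])

```text
t: 7.7
tool_pos: [0.4642, 0.1276, 0.1889]
tool_rot: [0.106, 3.137, -0.001]
contact_force: [0.6, -0.1, -2.2]
opening: 0.022
```

Run:
```python
from h import *
st(); im=snap('wrist','w6.png'); st()
f=cv2.cvtColor(im['frame'],cv2.COLOR_RGB2BGR)
cv2.imwrite('pics/w6c.png',cv2.resize(f[30:250,200:450],None,fx=3,fy=2.7,interpolation=cv2.INTER_CUBIC))
```

```text
t 7.7 tcp [0.4642 0.1276 0.1889] jaw_deg 86.11 tilt 0.15 F [ 0.6 -0.1 -2.2] open 21.99 q6 -1.39 q [ 0.11 -0.27  1.99 -0.    1.43 -1.39]
t 7.75 tcp [0.4643 0.1276 0.189 ] jaw_deg 86.1 tilt 0.15 F [-0.5  0.  -2.1] open 21.73 q6 -1.39 q [ 0.11 -0.27  1.99 -0.    1.43 -1.39]
```

View pics/w6.png

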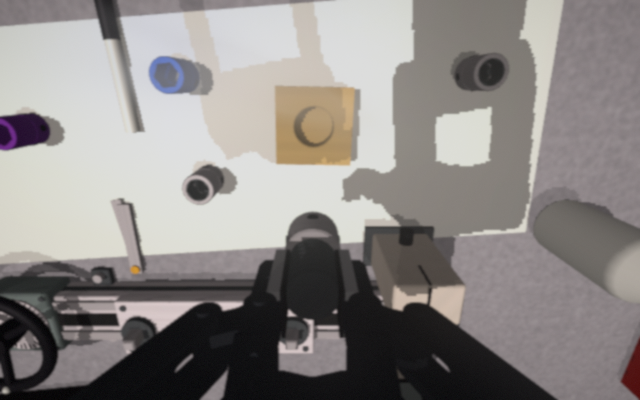

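Run:
```python
from h import *
im=load('wrist')
print('pocket',ray(im,315,125.5,.03).round(4))
print('A',ray(im,489.5,71,.04).round(4),'B',ray(im,199,188.5,.04).round(4))
```

```text
pocket [0.4142 0.1342 0.03  ]
A [0.3781 0.2831 0.04  ] B [0.464  0.0211 0.04  ]
```

Request:
jog_arm([
  {"dx": -0.81, "dy": 0.11, "dz": 0, "twist": 0},
  {"dx": -0.81, "dy": 0.11, "dz": -0.5, "twist": 0},
  {"dx": -0.81, "dy": 0.11, "dz": -1.2, "twist": 0},
  {"dx": -0.81, "dy": 0.11, "dz": -1.6, "twist": 0},
  {"dx": -0.81, "dy": 0.11, "dz": -1.6, "twist": 0},
])

```text
t: 8.38
tool_pos: [0.4145, 0.1337, 0.0909]
tool_rot: [-0.108, -3.137, 0.003]
contact_force: [-1.0, 0.2, -1.4]
opening: 0.0218
```

Run:
```python
from h import *
go(.4155,.134,.052,86.25)
im=snap('wrist','w7.png');snap('scene','s7.png')
```

```text
t 8.38 tcp [0.4145 0.1337 0.0909] jaw_deg 86.07 tilt 0.17 F [-1.   0.2 -1.4] open 21.77 q6 -1.36 q [ 0.14 -0.29  2.17 -0.    1.27 -1.36]
MOVE [ 0.017  0.005 -0.649] twist 0.018 or -17.982
```

View pics/w7.png

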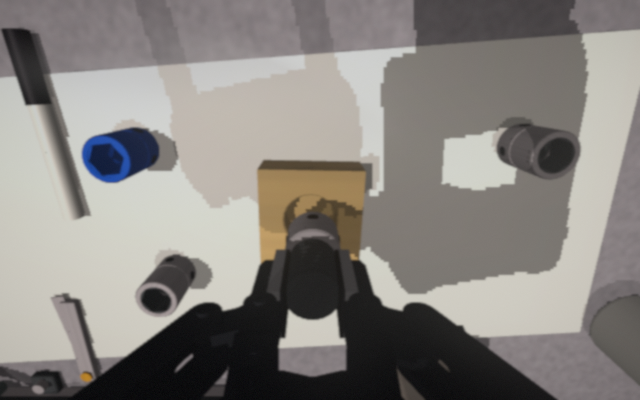

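Request:
jog_arm([
  {"dx": 0.01, "dy": 0.0, "dz": -0.25, "twist": 0},
  {"dx": 0.01, "dy": 0.0, "dz": -0.45, "twist": 0},
  {"dx": 0.01, "dy": 0.0, "dz": -0.55, "twist": 0},
  {"dx": 0.01, "dy": 0.0, "dz": -0.55, "twist": 0},
])

```text
t: 8.98
tool_pos: [0.4167, 0.134, 0.0602]
tool_rot: [0.107, 3.138, -0.001]
contact_force: [0.1, 0.2, -1.2]
opening: 0.0215
```

Request:
jog_arm([
  {"dx": -0.01, "dy": 0.0, "dz": -0.12, "twist": 0},
  {"dx": -0.01, "dy": 0.0, "dz": -0.22, "twist": 0},
  {"dx": -0.01, "dy": 0.0, "dz": -0.25, "twist": 0},
  {"dx": -0.01, "dy": 0.0, "dz": -0.25, "twist": 0},
])

```text
t: 9.48
tool_pos: [0.4163, 0.1341, 0.0452]
tool_rot: [0.107, 3.137, -0.001]
contact_force: [-0.8, 0.6, -1.5]
opening: 0.0215
```

Nearly seated. A gentle touch, then release and rise.

Request:
jog_arm([
  {"dx": 0, "dy": 0, "dz": -0.02, "twist": 0},
  {"dx": 0, "dy": 0, "dz": -0.02, "twist": 0},
])

```text
t: 9.72
tool_pos: [0.4167, 0.1341, 0.0451]
tool_rot: [0.107, 3.137, -0.001]
contact_force: [-2.9, -1.1, 5.8]
opening: 0.0219
```

Request:
jog_arm([
  {"dx": 0, "dy": 0, "dz": 0, "twist": 0},
  {"dx": 0, "dy": 0, "dz": 0, "twist": 0},
  {"dx": 0, "dy": 0, "dz": 0, "twist": 0},
], gripper=110)

```text
t: 10.1
tool_pos: [0.4168, 0.1342, 0.0451]
tool_rot: [0.107, 3.137, -0.001]
contact_force: [-0.3, -0.1, -0.3]
opening: 0.0483
```

Request:
jog_arm([
  {"dx": 0, "dy": 0, "dz": 0.5, "twist": 0},
  {"dx": 0, "dy": 0, "dz": 1.2, "twist": 0},
  {"dx": 0, "dy": -0.5, "dz": 2.0, "twist": 0},
  {"dx": 0, "dy": -0.8, "dz": 2.2, "twist": 0},
  {"dx": 0, "dy": -0.8, "dz": 2.2, "twist": 0},
], gripper=60)

```text
t: 10.72
tool_pos: [0.4178, 0.0856, 0.1785]
tool_rot: [0.11, 3.133, -0.001]
contact_force: [-0.1, 0.4, 0.0]
opening: 0.0655
```

Run:
```python
from h import *
st()
im=snap('wrist','w8.png');snap('scene','s8.png')
```

```text
t 10.72 tcp [0.4178 0.0856 0.1785] jaw_deg 85.96 tilt 0.36 F [-0.1  0.4  0. ] open 65.55 q6 -1.47 q [ 0.03 -0.42  2.12 -0.    1.44 -1.47]
```

View pics/w8.png

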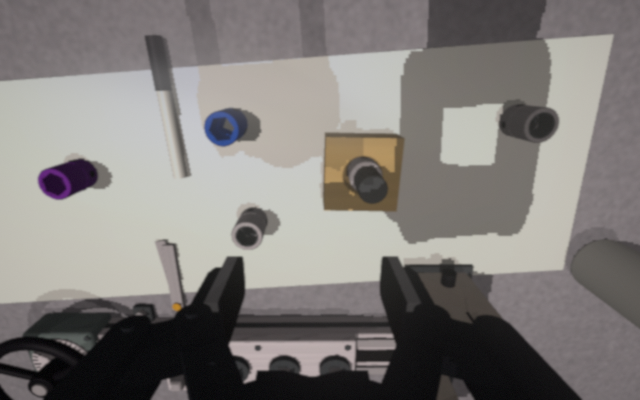

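View pics/s8.png

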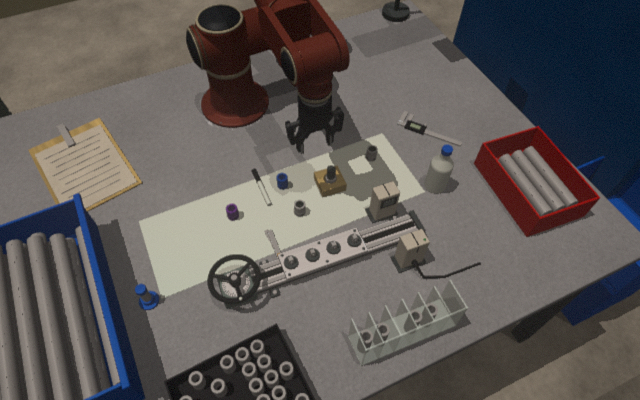

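Run:
```python
from h import *
im=load('wrist'); print(ray(im,248.5,235,.04),ray(im,542,122,.04), 'master',ray(im,371,185,.072), ray(im,363,171,.03))
go(.548,.016,.10,86.25)
```

```text
[0.46445307 0.02183377 0.04      ] [0.37649457 0.28483845 0.04      ] master [0.41215161 0.13410995 0.072     ] [0.41154923 0.13386256 0.03      ]
t 10.82 tcp [0.4163 0.0864 0.1761] jaw_deg 86.06 tilt 0.09 F [-0.5  0.8  0.1] open 65.13 q6 -1.47 q [ 0.03 -0.42  2.12 -0.    1.44 -1.47]
MOVE [ 2.194 -1.173 -1.268] twist 0.019 or -17.981
```

Request:
jog_arm([
  {"dx": 0.7, "dy": -0.4, "dz": -0.3, "twist": 0},
  {"dx": 1.4, "dy": -0.8, "dz": -0.7, "twist": 0},
  {"dx": 2.16, "dy": -1.15, "dz": -1.3, "twist": 0},
  {"dx": 2.16, "dy": -1.15, "dz": -1.3, "twist": 0},
  {"dx": 2.16, "dy": -1.15, "dz": -1.3, "twist": 0},
])

```text
t: 11.45
tool_pos: [0.5449, 0.0183, 0.0966]
tool_rot: [-0.107, -3.138, -0.0]
contact_force: [-0.9, -0.4, 0.3]
opening: 0.0657
```

Run:
```python
from h import *
st()
im=snap('wrist','w9.png');print(proj(im,(.464,.0211,.04)));u,v=proj(im,(.464,.0211,.03)).astype(int)
f=cv2.cvtColor(im['frame'],cv2.COLOR_RGB2BGR)
cv2.imwrite('pics/w9c.png',cv2.resize(f[max(v-50,0):v+50,u-60:u+60],None,fx=5,fy=5,interpolation=cv2.INTER_CUBIC)); print(u,v)
```

```text
t 11.45 tcp [0.5449 0.0183 0.0966] jaw_deg 86.1 tilt 0.1 F [-0.9 -0.4  0.3] open 65.72 q6 -1.61 q [-0.1  -0.01  1.91 -0.    1.24 -1.61]
[306.47255114  93.57101533]
306 93
```

View pics/w9c.png

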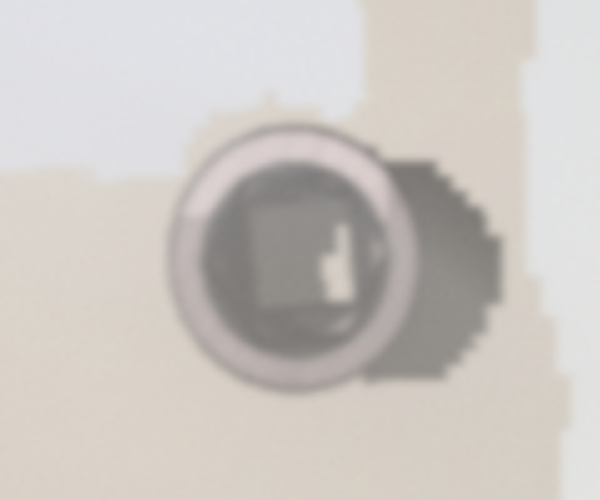

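Run:
```python
from h import *
im=load('wrist'); g=cv2.cvtColor(im['frame'],cv2.COLOR_RGB2GRAY)
c=g[70:120,280:332]; c=cv2.resize(c,None,fx=14,fy=11.5 if 0 else 11,interpolation=cv2.INTER_CUBIC)
c=np.clip((c.astype(float)-70)*2.2,0,255).astype('uint8'); cv2.imwrite('pics/w9d.png',c)
print('B',ray(im,304.6,94.6,.04))
```

```text
B [0.4645008  0.01995787 0.04      ]
```

View pics/w9d.png

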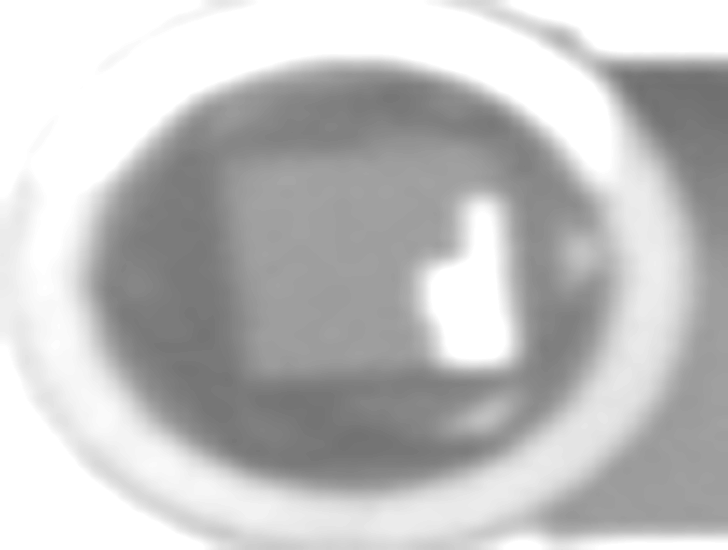

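Run:
```python
from h import *
im=load('wrist')
for z in(.0,.02):
    p=[ray(im,280+x/14,70+y/11,z) for x,y in((220,158),(498,140),(520,367),(247,380))]
    for i in range(4):
        d=p[(i+1)%4]-p[i]; print(z,i,round(np.hypot(d[0],d[1])*1000,1),round(np.degrees(np.arctan2(d[1],d[0]))%90,2))
go(.4645,.0205,.15,86)
```

```text
0.0 0 13.9 0.57
0.0 1 13.9 0.95
0.0 2 13.9 89.47
0.0 3 13.6 0.98
0.02 0 12.8 0.57
0.02 1 12.7 0.95
0.02 2 12.8 89.47
0.02 3 12.5 0.98
t 11.5 tcp [0.5455 0.0183 0.0983] jaw_deg 86.12 tilt 0.09 F [ 0.5  0.9 -0.4] open 65.13 q6 -1.61 q [-0.1  -0.02  1.91 -0.    1.24 -1.61]
MOVE [-1.35   0.036  0.862] twist -0.012 or 17.988
```

Request:
jog_arm([
  {"dx": -0.7, "dy": 0.02, "dz": 0, "twist": 0.2},
  {"dx": -1.35, "dy": 0.03, "dz": 0, "twist": 0.44},
  {"dx": -1.35, "dy": 0.03, "dz": -0.3, "twist": 0.44},
  {"dx": -1.35, "dy": 0.03, "dz": -0.3, "twist": 0.44},
])

```text
t: 12.0
tool_pos: [0.4638, 0.0207, 0.0802]
tool_rot: [-0.015, 3.139, -0.0]
contact_force: [-0.6, -0.5, -0.0]
opening: 0.0653
```

Run:
```python
from h import *
go(.4645,.0205,.012,90.5)
im=snap('wrist','w10.png')
```

```text
t 12.0 tcp [0.4638 0.0207 0.0802] jaw_deg 90.56 tilt 0.12 F [-0.6 -0.5 -0. ] open 65.32 q6 -1.7 q [-0.12 -0.2   2.11  0.    1.22 -1.7 ]
MOVE [ 0.011 -0.003 -1.137] twist -0.006 or 17.994
```

View pics/w10.png

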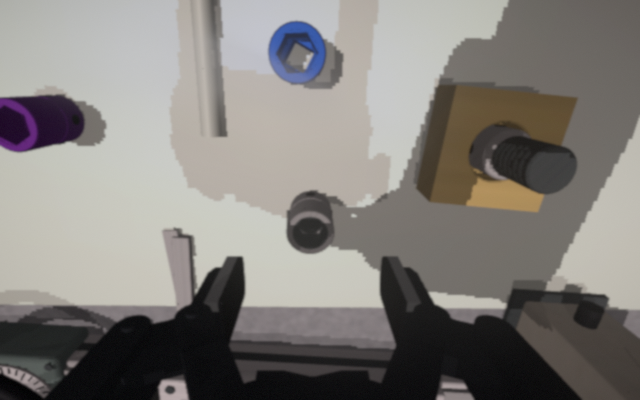

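Request:
jog_arm([
  {"dx": 0.01, "dy": 0, "dz": -0.4, "twist": 0},
  {"dx": 0.01, "dy": 0, "dz": -0.8, "twist": 0},
  {"dx": 0.01, "dy": 0, "dz": -1.1, "twist": 0},
  {"dx": 0.01, "dy": 0, "dz": -1.13, "twist": 0},
  {"dx": 0.01, "dy": 0, "dz": -1.13, "twist": 0},
])

```text
t: 12.68
tool_pos: [0.4664, 0.0204, 0.0139]
tool_rot: [-0.015, 3.137, -0.001]
contact_force: [-0.6, 0.3, 0.2]
opening: 0.0653
```

Request:
jog_arm([
  {"dx": 0, "dy": 0, "dz": 0, "twist": 0},
  {"dx": 0, "dy": 0, "dz": 0, "twist": 0},
  {"dx": 0, "dy": 0, "dz": 0, "twist": 0},
], gripper=255, newtons=20)

```text
t: 13.05
tool_pos: [0.4674, 0.0203, 0.015]
tool_rot: [-0.015, 3.135, -0.001]
contact_force: [-0.7, -0.8, 3.5]
opening: 0.0291
```

Request:
jog_arm([
  {"dx": 0, "dy": 0, "dz": 0, "twist": 0},
  {"dx": 0, "dy": 0, "dz": 0, "twist": 0},
  {"dx": 0, "dy": 0, "dz": 0, "twist": -1},
  {"dx": 0, "dy": 0, "dz": 0, "twist": -2},
  {"dx": 0, "dy": 0, "dz": 0, "twist": -3},
], gripper=100)

```text
t: 13.68
tool_pos: [0.467, 0.0204, 0.0146]
tool_rot: [0.806, 3.031, -0.004]
contact_force: [-0.8, -0.4, 0.7]
opening: 0.0523
```

Request:
jog_arm([
  {"dx": 0, "dy": 0, "dz": 0, "twist": -1},
  {"dx": 0, "dy": 0, "dz": 0, "twist": -2},
  {"dx": 0, "dy": 0, "dz": 0, "twist": -3},
  {"dx": 0, "dy": 0, "dz": 0, "twist": -4},
  {"dx": 0, "dy": 0, "dz": 0, "twist": -5},
])

```text
t: 14.3
tool_pos: [0.4667, 0.0204, 0.0143]
tool_rot: [2.02, 2.402, -0.007]
contact_force: [-0.2, 0.4, 0.7]
opening: 0.052
```

Run:
```python
from h import *
go(.4645,.0207,.012,.5)
```

```text
t 14.3 tcp [0.4667 0.0204 0.0143] jaw_deg 9.89 tilt 0.32 F [-0.2  0.4  0.7] open 52.0 q6 -0.28 q [-0.11 -0.08  2.13 -0.01  1.09 -0.28]
MOVE [-0.036  0.005 -0.039] twist -0.939 or 17.061
```

Request:
jog_arm([
  {"dx": -0.03, "dy": 0, "dz": -0.05, "twist": -0.94},
  {"dx": -0.03, "dy": 0, "dz": -0.05, "twist": -0.94},
  {"dx": -0.03, "dy": 0, "dz": -0.05, "twist": -0.94},
])

```text
t: 14.68
tool_pos: [0.4647, 0.0204, 0.0112]
tool_rot: [2.208, 2.232, -0.008]
contact_force: [0.1, 0.5, -0.2]
opening: 0.0519
```

Request:
jog_arm([
  {"dx": 0, "dy": 0, "dz": 0, "twist": 0},
  {"dx": 0, "dy": 0, "dz": 0, "twist": 0},
  {"dx": 0, "dy": 0, "dz": 0, "twist": 0},
], gripper=255, newtons=40)

```text
t: 15.05
tool_pos: [0.4651, 0.0204, 0.0115]
tool_rot: [2.207, 2.232, -0.007]
contact_force: [-0.5, -0.5, 0.5]
opening: 0.0293
```

Run:
```python
from h import *
go(.4645,.0204,.012,.5)
snap('wrist','w11.png')
```

```text
t 15.05 tcp [0.4651 0.0204 0.0115] jaw_deg 0.65 tilt 0.32 F [-0.5 -0.5  0.5] open 29.26 q6 -0.12 q [-0.11 -0.08  2.14 -0.01  1.08 -0.12]
MOVE [-0.009  0.     0.009] twist -0.015 or 17.985
```

View pics/w11.png

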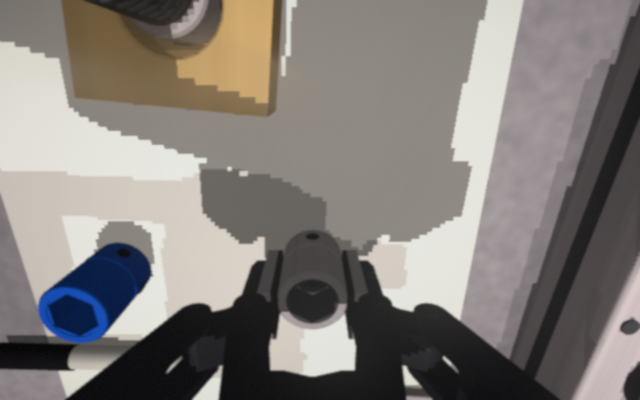

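Request:
jog_arm([
  {"dx": 0, "dy": 0, "dz": 0.7, "twist": 0},
  {"dx": 0, "dy": 0, "dz": 1.6, "twist": 0},
  {"dx": 0.7, "dy": 0.3, "dz": 2.0, "twist": -0.2},
  {"dx": 1.4, "dy": 0.6, "dz": 2.0, "twist": -0.44},
  {"dx": 2.1, "dy": 0.9, "dz": 2.0, "twist": -0.44},
])

```text
t: 15.72
tool_pos: [0.5923, 0.075, 0.1317]
tool_rot: [2.291, 2.145, -0.007]
contact_force: [-1.2, -0.8, -0.3]
opening: 0.0289
```

Run:
```python
from h import *
go(.6267,.0947,.11,-3.75)
```

```text
t 15.72 tcp [0.5923 0.075  0.1317] jaw_deg -3.76 tilt 0.32 F [-1.2 -0.8 -0.3] open 28.94 q6 0.07 q [ 0.    0.07  1.77 -0.01  1.31  0.07]
MOVE [ 0.574  0.329 -0.362] twist 0.001 or -17.999
```

Request:
jog_arm([
  {"dx": 0.3, "dy": 0.16, "dz": -0.1, "twist": 0},
  {"dx": 0.57, "dy": 0.33, "dz": -0.36, "twist": 0},
  {"dx": 0.57, "dy": 0.33, "dz": -0.36, "twist": 0},
  {"dx": 0.57, "dy": 0.33, "dz": -0.36, "twist": 0},
])

```text
t: 16.23
tool_pos: [0.6258, 0.0945, 0.1098]
tool_rot: [2.291, 2.146, -0.009]
contact_force: [-0.9, 0.3, -0.1]
opening: 0.0288
```

Run:
```python
from h import *
go(.6267,.0947,.088,-3.75)
snap('wrist','w12.png')
```

```text
t 16.23 tcp [0.6258 0.0945 0.1098] jaw_deg -3.76 tilt 0.35 F [-0.9  0.3 -0.1] open 28.8 q6 0.1 q [ 0.03  0.17  1.69 -0.01  1.28  0.1 ]
MOVE [ 0.015  0.003 -0.364] twist 0.001 or -17.999
```

View pics/w12.png

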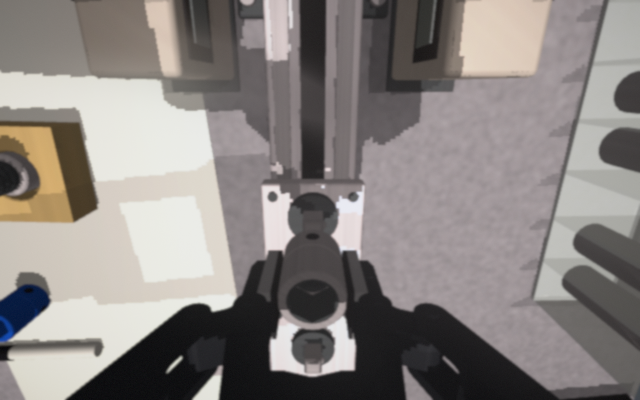

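Request:
jog_arm([
  {"dx": 0.015, "dy": 0.003, "dz": -0.2, "twist": 0},
  {"dx": 0.015, "dy": 0.003, "dz": -0.38, "twist": 0},
  {"dx": 0.015, "dy": 0.003, "dz": -0.38, "twist": 0},
  {"dx": 0.015, "dy": 0.003, "dz": -0.38, "twist": 0},
])

```text
t: 16.77
tool_pos: [0.6269, 0.0946, 0.0875]
tool_rot: [2.291, 2.145, -0.008]
contact_force: [0.2, 0.6, -1.4]
opening: 0.0288
```

Run:
```python
from h import *
go(.6267,.0947,.078,-3.75)
```

```text
t 16.77 tcp [0.6269 0.0946 0.0875] jaw_deg -3.77 tilt 0.33 F [ 0.2  0.6 -1.4] open 28.83 q6 0.1 q [ 0.03  0.2   1.7  -0.01  1.24  0.1 ]
MOVE [-0.003  0.002 -0.158] twist 0.002 or -17.998
```

Request:
jog_arm([
  {"dx": -0.005, "dy": 0, "dz": -0.07, "twist": 0},
  {"dx": -0.005, "dy": 0, "dz": -0.14, "twist": 0},
  {"dx": -0.005, "dy": 0, "dz": -0.17, "twist": 0},
  {"dx": -0.005, "dy": 0, "dz": -0.17, "twist": 0},
])

```text
t: 17.27
tool_pos: [0.6264, 0.0949, 0.0769]
tool_rot: [2.292, 2.145, -0.008]
contact_force: [0.5, 1.5, -1.0]
opening: 0.0287
```

Request:
jog_arm([
  {"dx": 0, "dy": 0, "dz": 0, "twist": 0},
  {"dx": 0, "dy": 0, "dz": -0.06, "twist": 0},
  {"dx": 0, "dy": 0, "dz": -0.12, "twist": 0},
  {"dx": 0, "dy": 0, "dz": -0.18, "twist": 0},
  {"dx": 0, "dy": 0, "dz": -0.22, "twist": 0},
], newtons=80)

```text
t: 17.9
tool_pos: [0.6265, 0.095, 0.0646]
tool_rot: [2.292, 2.146, -0.008]
contact_force: [-5.9, 1.2, 14.3]
opening: 0.0284
```

Request:
jog_arm([
  {"dx": 0, "dy": 0, "dz": -0.03, "twist": 0},
  {"dx": 0, "dy": 0, "dz": -0.06, "twist": 0},
  {"dx": 0, "dy": 0, "dz": -0.06, "twist": 0},
])

```text
t: 18.27
tool_pos: [0.6266, 0.095, 0.0645]
tool_rot: [2.292, 2.146, -0.01]
contact_force: [-10.8, -0.9, 18.5]
opening: 0.0285
```

Request:
jog_arm([
  {"dx": 0, "dy": 0, "dz": 0.02, "twist": 0},
  {"dx": 0, "dy": 0, "dz": 0.02, "twist": 0},
  {"dx": 0, "dy": 0, "dz": 0.02, "twist": 0},
], gripper=100)

```text
t: 18.65
tool_pos: [0.6264, 0.0948, 0.0651]
tool_rot: [2.292, 2.146, -0.011]
contact_force: [-0.4, 0.2, 0.3]
opening: 0.0523
```

Request:
jog_arm([
  {"dx": 0, "dy": 0, "dz": 0.5, "twist": 0},
  {"dx": 0, "dy": 0, "dz": 1.2, "twist": 0},
  {"dx": 0, "dy": 0, "dz": 2.0, "twist": 0},
  {"dx": 0, "dy": 0, "dz": 2.3, "twist": 0},
])

```text
t: 19.15
tool_pos: [0.6281, 0.0948, 0.2067]
tool_rot: [2.29, 2.144, -0.004]
contact_force: [-0.2, 0.5, 0.6]
opening: 0.052
```

Run:
```python
from h import *
st()
snap('wrist','w13.png');im=snap('scene','s13.png')
f=cv2.cvtColor(im['frame'],cv2.COLOR_RGB2BGR)
cv2.imwrite('pics/s13c.png',cv2.resize(f[130:310,190:450],None,fx=3,fy=3,interpolation=cv2.INTER_CUBIC))
```

```text
t 19.15 tcp [0.6281 0.0948 0.2067] jaw_deg -3.77 tilt 0.32 F [-0.2  0.5  0.6] open 52.02 q6 0.1 q [ 0.04  0.09  1.61 -0.01  1.44  0.1 ]
```

View pics/w13.png

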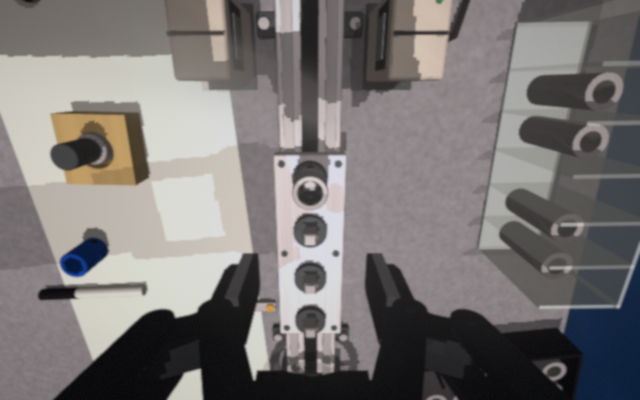

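View pics/s13c.png

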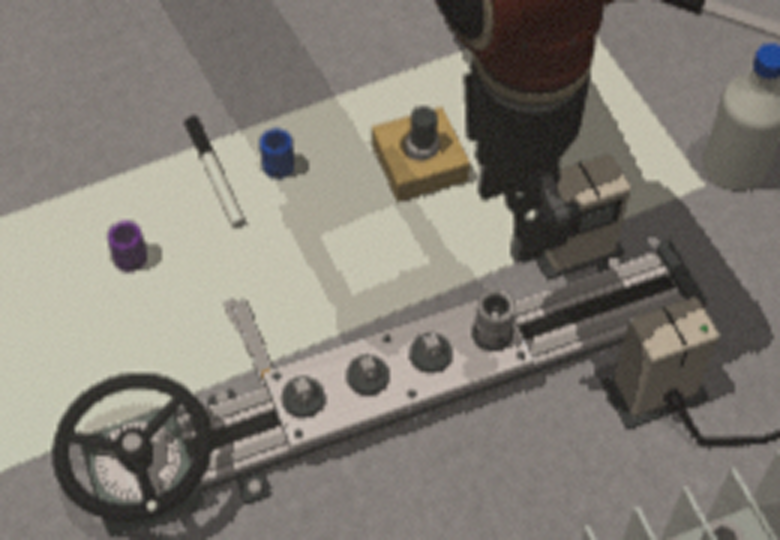

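Request:
jog_arm([
  {"dx": -0.9, "dy": 0.38, "dz": 0, "twist": 0},
  {"dx": -1.8, "dy": 0.76, "dz": 0, "twist": 0},
  {"dx": -2.7, "dy": 1.14, "dz": 0, "twist": 0},
  {"dx": -3.6, "dy": 1.5, "dz": -0.3, "twist": 0},
  {"dx": -4.15, "dy": 1.75, "dz": -0.8, "twist": 0},
])

```text
t: 19.88
tool_pos: [0.3761, 0.2002, 0.1549]
tool_rot: [2.29, 2.146, -0.008]
contact_force: [-0.7, -0.5, -0.3]
opening: 0.0519
```

Run:
```python
from h import *
go(.378,.198,.105,-3.75)
im=load('top'); print('cleaner cap',ray(im,188,168,.16)); 
im=load('scene'); print(ray(im,446,150,.16))
```

```text
t 19.88 tcp [0.3761 0.2002 0.1549] jaw_deg -3.72 tilt 0.34 F [-0.7 -0.5 -0.3] open 51.92 q6 0.38 q [ 0.32 -0.4   2.14 -0.01  1.4   0.38]
MOVE [ 0.031 -0.037 -0.831] twist -0.003 or 17.997
cleaner cap [0.53753919 0.39174897 0.16      ]
[0.54798035 0.38951993 0.16      ]
```

Request:
jog_arm([
  {"dx": 0.03, "dy": -0.04, "dz": -0.4, "twist": 0},
  {"dx": 0.03, "dy": -0.04, "dz": -0.83, "twist": 0},
  {"dx": 0.03, "dy": -0.04, "dz": -0.83, "twist": 0},
  {"dx": 0.03, "dy": -0.04, "dz": -0.83, "twist": 0},
])

```text
t: 20.38
tool_pos: [0.3777, 0.1977, 0.1047]
tool_rot: [2.29, 2.146, -0.009]
contact_force: [0.4, -0.2, -0.7]
opening: 0.0514
```

Run:
```python
from h import *
st(); im=snap('wrist','w14.png'); u,v=proj(im,(.378,.2831,.03)).astype(int); print(u,v)
g=cv2.cvtColor(im['frame'],cv2.COLOR_RGB2GRAY); c=g[v-30:v+30,u-35:u+35]; c=cv2.resize(c,None,fx=10,fy=10,interpolation=cv2.INTER_CUBIC)
c=np.clip((c.astype(float)-20)*2.2,0,255).astype('uint8'); cv2.imwrite('pics/w14c.png',c)
```

```text
t 20.38 tcp [0.3777 0.1977 0.1047] jaw_deg -3.73 tilt 0.37 F [ 0.4 -0.2 -0.7] open 51.38 q6 0.38 q [ 0.31 -0.34  2.18 -0.01  1.3   0.38]
304 84
```

View pics/w14.png

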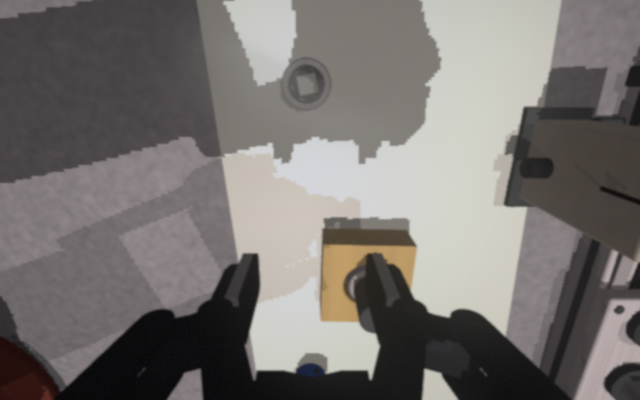

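View pics/w14c.png

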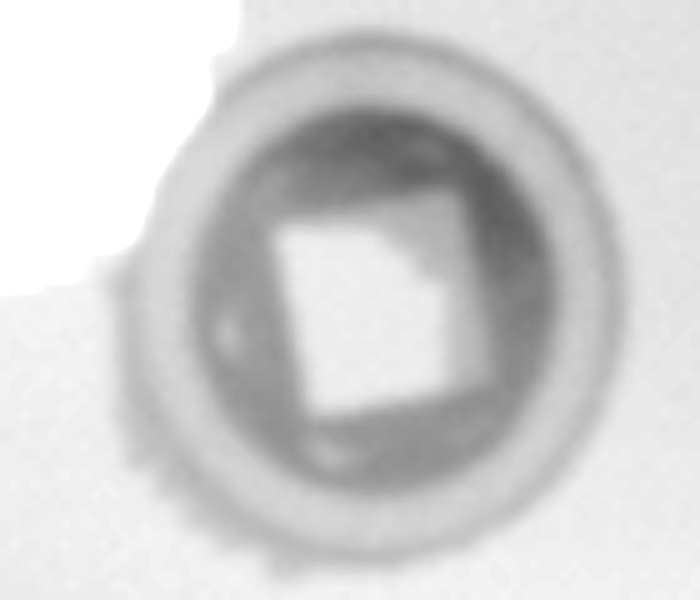

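Run:
```python
from h import *
im=load('wrist'); u0,v0=304-35,84-30
for z in(.0,):
    p=[ray(im,u0+x/10,v0+y/10,z) for x,y in((270,226),(460,183),(495,382),(307,420))]
    for i in range(4):
        d=p[(i+1)%4]-p[i]; print(z,i,round(np.hypot(d[0],d[1])*1000,1),round(np.degrees(np.arctan2(d[1],d[0]))%90,2))
a=ray(im,u0+37.2,v0+29.8,.04);print(a); go(a[0],a[1],.08,8)
```

```text
0.0 0 13.9 8.22
0.0 1 13.7 7.15
0.0 2 13.9 7.19
0.0 3 13.5 6.9
[0.37916456 0.28369394 0.04      ]
t 20.43 tcp [0.3783 0.1979 0.1055] jaw_deg -3.73 tilt 0.32 F [0.5 0.8 0.7] open 51.91 q6 0.38 q [ 0.31 -0.34  2.18 -0.01  1.3   0.38]
MOVE [ 0.014  1.431 -0.425] twist 1.173 or -16.827
```

Request:
jog_arm([
  {"dx": 0.01, "dy": 0.5, "dz": 0, "twist": 1},
  {"dx": 0.01, "dy": 1.0, "dz": 0, "twist": 2},
  {"dx": 0.01, "dy": 1.43, "dz": 0, "twist": 3},
  {"dx": 0.01, "dy": 1.43, "dz": -0.2, "twist": 4},
  {"dx": 0.01, "dy": 1.43, "dz": -0.42, "twist": 5},
])

```text
t: 21.05
tool_pos: [0.3801, 0.2846, 0.0816]
tool_rot: [1.158, 2.913, -0.0]
contact_force: [0.0, -1.0, 0.0]
opening: 0.0518
```

Request:
jog_arm([
  {"dx": 0, "dy": 0, "dz": 0, "twist": 1},
  {"dx": 0, "dy": 0, "dz": 0, "twist": 2},
  {"dx": 0, "dy": 0, "dz": 0, "twist": 3},
  {"dx": 0, "dy": 0, "dz": 0, "twist": 4},
  {"dx": 0, "dy": 0, "dz": 0, "twist": 5},
])

```text
t: 21.68
tool_pos: [0.3812, 0.285, 0.083]
tool_rot: [-0.19, 3.127, 0.006]
contact_force: [0.8, 0.3, -0.1]
opening: 0.052
```

Run:
```python
from h import *
go(.3792,.2837,.012,97.4); snap('wrist','w15.png')
```

```text
t 21.68 tcp [0.3812 0.285  0.083 ] jaw_deg 96.95 tilt 0.54 F [ 0.8  0.3 -0.1] open 52.05 q6 -1.21 q [ 0.49 -0.18  2.09 -0.    1.22 -1.21]
MOVE [-0.033 -0.022 -1.184] twist 0.045 or -17.955
```

View pics/w15.png

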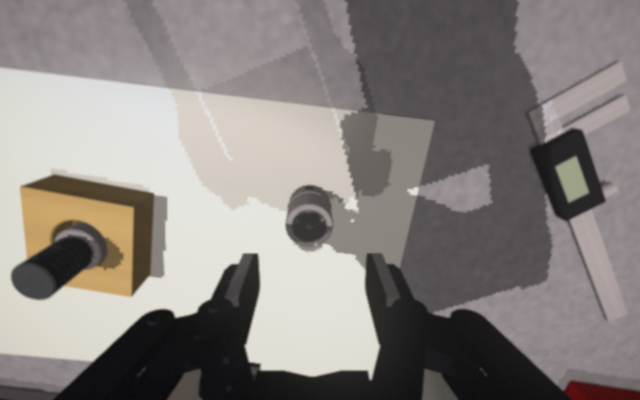

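Request:
jog_arm([
  {"dx": -0.03, "dy": -0.02, "dz": -0.4, "twist": 0.05},
  {"dx": -0.03, "dy": -0.02, "dz": -0.8, "twist": 0.05},
  {"dx": -0.04, "dy": -0.02, "dz": -1.1, "twist": 0.05},
  {"dx": -0.04, "dy": -0.02, "dz": -1.18, "twist": 0.05},
  {"dx": -0.04, "dy": -0.02, "dz": -1.18, "twist": 0.05},
])

```text
t: 22.35
tool_pos: [0.3793, 0.284, 0.0128]
tool_rot: [-0.207, 3.125, 0.006]
contact_force: [1.0, -0.4, 0.3]
opening: 0.0517
```

Request:
jog_arm([
  {"dx": 0, "dy": 0, "dz": 0, "twist": 0},
  {"dx": 0, "dy": 0, "dz": 0, "twist": 0},
  {"dx": 0, "dy": 0, "dz": 0, "twist": 0},
], gripper=255, newtons=20)

```text
t: 22.72
tool_pos: [0.3804, 0.2846, 0.0141]
tool_rot: [-0.207, 3.123, 0.008]
contact_force: [-0.1, -0.8, 4.8]
opening: 0.029
```

Run:
```python
from h import *
go(.3792,.2837,.012,97.4)
```

```text
t 22.73 tcp [0.3804 0.2846 0.0141] jaw_deg 97.59 tilt 0.73 F [-0.1 -0.8  4.8] open 28.97 q6 -1.22 q [ 0.49 -0.07  2.12 -0.    1.07 -1.22]
MOVE [-0.02  -0.014 -0.036] twist -0.019 or 17.981
```

Request:
jog_arm([
  {"dx": 0, "dy": 0, "dz": 0, "twist": 0},
  {"dx": 0, "dy": 0, "dz": 0, "twist": 0},
  {"dx": 0, "dy": 0, "dz": 0, "twist": -1},
  {"dx": 0, "dy": 0, "dz": 0, "twist": -2},
  {"dx": 0, "dy": 0, "dz": 0, "twist": -3},
], gripper=100)

```text
t: 23.35
tool_pos: [0.3799, 0.2844, 0.0136]
tool_rot: [0.617, 3.068, 0.002]
contact_force: [-0.7, 0.2, -0.5]
opening: 0.0519
```

Request:
jog_arm([
  {"dx": 0, "dy": 0, "dz": 0, "twist": -1},
  {"dx": 0, "dy": 0, "dz": 0, "twist": -2},
  {"dx": 0, "dy": 0, "dz": 0, "twist": -3},
  {"dx": 0, "dy": 0, "dz": 0, "twist": -4},
  {"dx": 0, "dy": 0, "dz": 0, "twist": -5},
])

```text
t: 23.98
tool_pos: [0.3795, 0.2841, 0.0132]
tool_rot: [1.864, 2.515, -0.008]
contact_force: [0.8, 0.4, 0.1]
opening: 0.0519
```

Run:
```python
from h import *
go(.3796,.2846,.012,7.5)
```

```text
t 23.98 tcp [0.3795 0.2841 0.0132] jaw_deg 16.92 tilt 0.67 F [0.8 0.4 0.1] open 51.92 q6 0.2 q [ 0.49 -0.06  2.12 -0.01  1.08  0.2 ]
MOVE [ 0.002  0.008 -0.019] twist -0.942 or 17.058
```

Request:
jog_arm([
  {"dx": 0, "dy": 0.008, "dz": -0.02, "twist": -0.94},
  {"dx": 0, "dy": 0.008, "dz": -0.02, "twist": -0.94},
  {"dx": 0, "dy": 0.008, "dz": -0.02, "twist": -0.94},
])

```text
t: 24.35
tool_pos: [0.3793, 0.2845, 0.0118]
tool_rot: [2.062, 2.357, -0.01]
contact_force: [0.1, -0.3, -0.4]
opening: 0.0515
```

Request:
jog_arm([
  {"dx": 0, "dy": 0, "dz": 0, "twist": 0},
  {"dx": 0, "dy": 0, "dz": 0, "twist": 0},
  {"dx": 0, "dy": 0, "dz": 0, "twist": 0},
], gripper=255, newtons=40)

```text
t: 24.72
tool_pos: [0.3794, 0.2846, 0.0119]
tool_rot: [2.061, 2.357, -0.009]
contact_force: [0.1, 0.4, 1.0]
opening: 0.0291
```

Run:
```python
from h import *
st();im=snap('wrist','w16.png')
f=cv2.cvtColor(im['frame'],cv2.COLOR_RGB2BGR)
cv2.imwrite('pics/w16c.png',cv2.resize(f[200:340,240:390],None,fx=4,fy=4,interpolation=cv2.INTER_CUBIC))
```

```text
t 24.73 tcp [0.3794 0.2846 0.0119] jaw_deg 7.68 tilt 0.68 F [0.1 0.4 1. ] open 29.09 q6 0.37 q [ 0.49 -0.05  2.12 -0.01  1.08  0.37]
```

View pics/w16c.png

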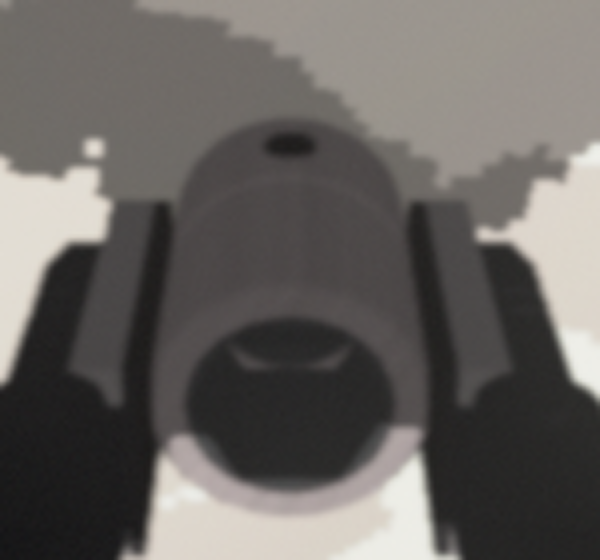

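Request:
jog_arm([
  {"dx": 0, "dy": 0, "dz": 0.8, "twist": 0},
  {"dx": 0, "dy": 0, "dz": 1.7, "twist": 0},
  {"dx": 0.4, "dy": -0.4, "dz": 2.4, "twist": -0.3},
  {"dx": 1.0, "dy": -1.0, "dz": 2.5, "twist": -0.7},
  {"dx": 1.7, "dy": -1.7, "dz": 2.5, "twist": -1.14},
])

```text
t: 25.4
tool_pos: [0.4826, 0.1821, 0.1632]
tool_rot: [2.285, 2.14, -0.007]
contact_force: [1.0, -0.4, -1.3]
opening: 0.029
```

Request:
jog_arm([
  {"dx": 0.7, "dy": -0.7, "dz": 0, "twist": 0},
  {"dx": 1.4, "dy": -1.4, "dz": 0, "twist": 0},
  {"dx": 2.0, "dy": -2.0, "dz": 0, "twist": 0},
  {"dx": 2.3, "dy": -2.3, "dz": -0.5, "twist": 0},
  {"dx": 2.3, "dy": -2.3, "dz": -0.5, "twist": 0},
])

```text
t: 26.02
tool_pos: [0.619, 0.0427, 0.1292]
tool_rot: [2.292, 2.141, -0.015]
contact_force: [-1.4, 0.5, -1.5]
opening: 0.0294
```

Run:
```python
from h import *
go(.6231,.0398,.11,-3.75)
```

```text
t 26.02 tcp [0.619  0.0427 0.1292] jaw_deg -3.9 tilt 0.62 F [-1.4  0.5 -1.5] open 29.36 q6 0.02 q [-0.05  0.13  1.71 -0.01  1.31  0.02]
MOVE [ 0.069 -0.048 -0.321] twist 0.015 or -17.985
```

Request:
jog_arm([
  {"dx": 0.07, "dy": -0.05, "dz": -0.3, "twist": 0.015},
  {"dx": 0.07, "dy": -0.05, "dz": -0.55, "twist": 0.015},
  {"dx": 0.07, "dy": -0.05, "dz": -0.68, "twist": 0.015},
  {"dx": 0.07, "dy": -0.05, "dz": -0.68, "twist": 0.015},
  {"dx": 0.07, "dy": -0.05, "dz": -0.68, "twist": 0.015},
])

```text
t: 26.65
tool_pos: [0.6236, 0.0399, 0.0892]
tool_rot: [2.288, 2.144, -0.013]
contact_force: [0.4, -1.4, -1.6]
opening: 0.0287
```

Run:
```python
from h import *
go(.6231,.0398,.079,-3.75); snap('wrist','w17.png')
```

```text
t 26.65 tcp [0.6236 0.0399 0.0892] jaw_deg -3.73 tilt 0.61 F [ 0.4 -1.4 -1.6] open 28.68 q6 0.02 q [-0.05  0.18  1.72 -0.01  1.24  0.02]
MOVE [-0.008 -0.002 -0.17 ] twist -0.002 or 17.998
```

View pics/w17.png

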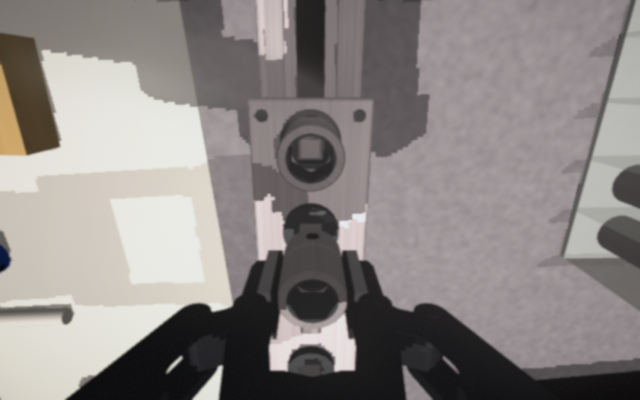

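Both are aligned, and socket 1 shows the drive head deep in its bore. I continue down onto drive 2.

Request:
jog_arm([
  {"dx": -0.008, "dy": 0, "dz": -0.08, "twist": 0},
  {"dx": -0.008, "dy": 0, "dz": -0.15, "twist": 0},
  {"dx": -0.008, "dy": 0, "dz": -0.2, "twist": 0},
  {"dx": -0.008, "dy": 0, "dz": -0.2, "twist": 0},
])

```text
t: 27.2
tool_pos: [0.6229, 0.04, 0.0767]
tool_rot: [2.288, 2.144, -0.014]
contact_force: [-0.1, 1.0, -2.1]
opening: 0.0289
```

Request:
jog_arm([
  {"dx": 0, "dy": 0, "dz": 0, "twist": 0},
  {"dx": 0, "dy": 0, "dz": -0.06, "twist": 0},
  {"dx": 0, "dy": 0, "dz": -0.12, "twist": 0},
  {"dx": 0, "dy": 0, "dz": -0.18, "twist": 0},
  {"dx": 0, "dy": 0, "dz": -0.22, "twist": 0},
], newtons=80)

```text
t: 27.82
tool_pos: [0.623, 0.0401, 0.0649]
tool_rot: [2.289, 2.144, -0.014]
contact_force: [-8.4, 1.2, 17.0]
opening: 0.0283
```

Request:
jog_arm([
  {"dx": 0, "dy": 0, "dz": -0.03, "twist": 0},
  {"dx": 0, "dy": 0, "dz": -0.06, "twist": 0},
  {"dx": 0, "dy": 0, "dz": -0.06, "twist": 0},
])

```text
t: 28.2
tool_pos: [0.623, 0.0401, 0.0649]
tool_rot: [2.289, 2.145, -0.016]
contact_force: [-11.8, 0.2, 18.7]
opening: 0.0283
```

Request:
jog_arm([
  {"dx": 0, "dy": 0, "dz": 0.02, "twist": 0},
  {"dx": 0, "dy": 0, "dz": 0.02, "twist": 0},
  {"dx": 0, "dy": 0, "dz": 0.02, "twist": 0},
], gripper=100)

```text
t: 28.58
tool_pos: [0.623, 0.04, 0.0656]
tool_rot: [2.289, 2.145, -0.017]
contact_force: [0.3, -0.5, 0.5]
opening: 0.0518
```

Request:
jog_arm([
  {"dx": 0, "dy": 0, "dz": 0.5, "twist": 0},
  {"dx": 0, "dy": -0.2, "dz": 1.2, "twist": 0},
  {"dx": 0, "dy": -0.8, "dz": 1.8, "twist": 0},
  {"dx": 0, "dy": -1.5, "dz": 2.0, "twist": 0},
  {"dx": 0, "dy": -1.5, "dz": 2.0, "twist": 0},
])

```text
t: 29.2
tool_pos: [0.6239, -0.0526, 0.1871]
tool_rot: [2.291, 2.139, -0.014]
contact_force: [-0.3, -0.8, 0.2]
opening: 0.0517
```

Run:
```python
from h import *
st(); im=snap('wrist','w18.png'); 
for z in(.093,.104): print(z,proj(im,(.6267,.0948,z)),proj(im,(.6231,.04,z)))
im=snap('scene','s18.png'); snap('top','t18.png')
f=cv2.cvtColor(im['frame'],cv2.COLOR_RGB2BGR)
for z in(.093,.104): print(z,(proj(im,(.6267,.0948,z))-(190,130))*3,(proj(im,(.6231,.04,z))-(190,130))*3)
cv2.imwrite('pics/s18c.png',cv2.resize(f[130:310,190:450],None,fx=3,fy=3,interpolation=cv2.INTER_CUBIC))
```

```text
t 29.2 tcp [ 0.6239 -0.0526  0.1871] jaw_deg -3.93 tilt 0.67 F [-0.3 -0.8  0.2] open 51.71 q6 -0.13 q [-0.2   0.09  1.65 -0.01  1.4  -0.13]
0.093 [301.35097441 -21.44463656] [302.44356507  72.93576695]
0.104 [300.75109062 -26.93285828] [301.95020305  72.55212327]
0.093 [493.73681848 303.69254238] [429.93603355 325.55510039]
0.104 [494.6901234  296.61743176] [430.38435479 318.58483551]
```

View pics/w18.png

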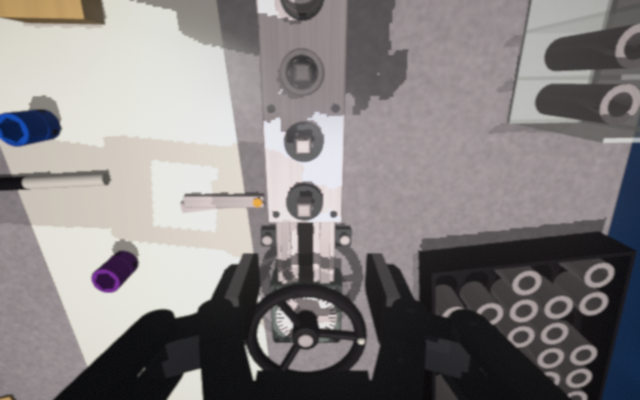

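View pics/s18c.png

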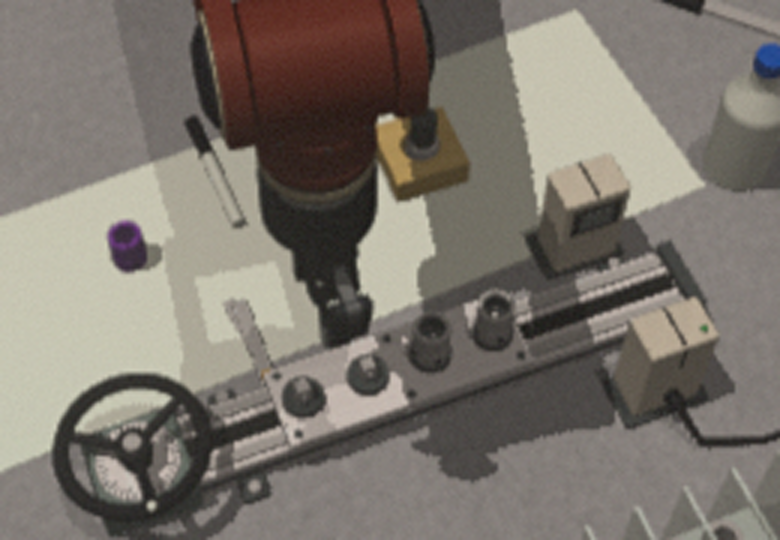

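View pics/t18.png

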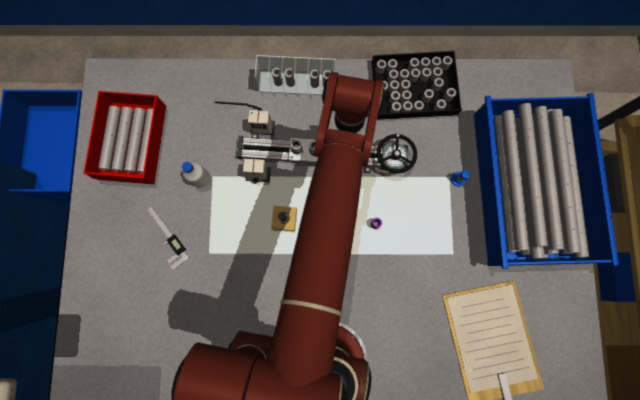

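Run:
```python
from h import *
im=load('wrist'); f=cv2.cvtColor(im['frame'],cv2.COLOR_RGB2BGR)
cv2.imwrite('pics/w18c.png',cv2.resize(f[270:390,235:380],None,fx=5,fy=5,interpolation=cv2.INTER_CUBIC))
```

```text
(no output)
```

View pics/w18c.png

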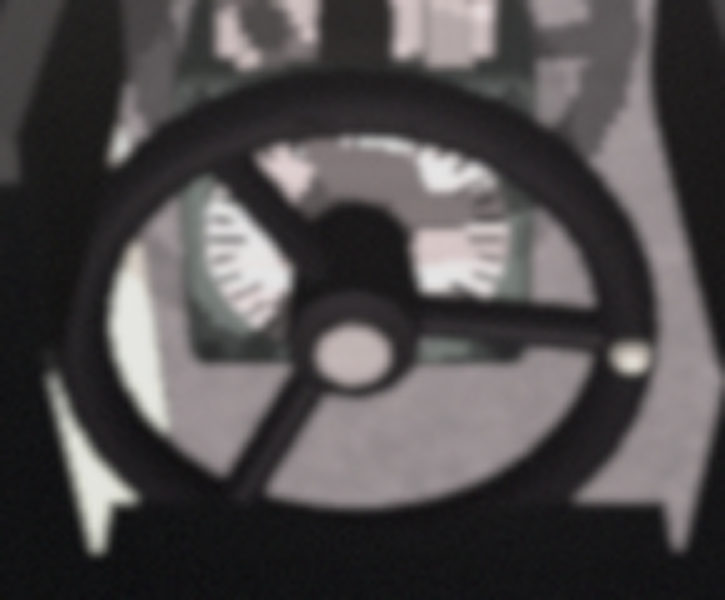

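Run:
```python
from h import *
im=load('wrist')
h=ray(im,305.6,341,.072); d=ray(im,361.2,341.4,.0745); print(h,d,np.degrees(np.arctan2(*(d-h)[[1,0]])),np.linalg.norm((d-h)[:2]))
a=np.array([.0654,.9979]); D=np.array([.6267,.0948]); s=(h[:2]-D)@a; print('on axis',D+s*a,s)
t=load('top');
```

```text
[ 0.60612128 -0.21002392  0.072     ] [ 0.66146413 -0.21184041  0.0745    ] -1.879910880086032 0.055372655986142175
on axis [ 0.60671836 -0.21008803] -0.30552964302448654
```

Request:
jog_arm([
  {"dx": 0.2, "dy": -0.4, "dz": 0, "twist": 1},
  {"dx": 0.4, "dy": -0.8, "dz": 0, "twist": 2},
  {"dx": 0.6, "dy": -1.2, "dz": 0, "twist": 3},
  {"dx": 0.8, "dy": -1.6, "dz": 0, "twist": 4},
  {"dx": 1.0, "dy": -2.0, "dz": 0, "twist": 5},
], gripper=145)

```text
t: 29.98
tool_pos: [0.6826, -0.1686, 0.1827]
tool_rot: [1.157, 2.915, -0.014]
contact_force: [-0.8, -0.4, -0.0]
opening: 0.0369
```

Request:
jog_arm([
  {"dx": 0, "dy": 0, "dz": 0, "twist": 1},
  {"dx": 0, "dy": 0, "dz": 0, "twist": 2},
  {"dx": 0, "dy": 0, "dz": 0, "twist": 3},
  {"dx": 0, "dy": 0, "dz": 0, "twist": 4},
  {"dx": 0, "dy": 0, "dz": 0, "twist": 5},
])

```text
t: 30.6
tool_pos: [0.6823, -0.1669, 0.1811]
tool_rot: [-0.195, 3.129, -0.007]
contact_force: [-0.5, 0.4, -0.3]
opening: 0.0368
```

Run:
```python
from h import *
st()
```

```text
t 30.6 tcp [ 0.6823 -0.1669  0.1811] jaw_deg 97.14 tilt 0.45 F [-0.5  0.4 -0.3] open 36.82 q6 -2.04 q [-0.34  0.26  1.47 -0.    1.41 -2.04]
```

Request:
jog_arm([
  {"dx": 0, "dy": 0, "dz": 0, "twist": 0.95},
  {"dx": 0, "dy": 0, "dz": 0, "twist": 1.9},
  {"dx": 0, "dy": 0, "dz": 0, "twist": 1.9},
])

```text
t: 30.98
tool_pos: [0.682, -0.1654, 0.1796]
tool_rot: [-0.709, 3.055, -0.004]
contact_force: [-0.1, 0.5, -0.1]
opening: 0.0371
```

Run:
```python
from h import *
st(); im=snap('wrist','w19.png')
```

```text
t 30.98 tcp [ 0.682  -0.1654  0.1796] jaw_deg 116.12 tilt 0.32 F [-0.1  0.5 -0.1] open 37.12 q6 -2.37 q [-0.34  0.26  1.47  0.    1.41 -2.37]
```

View pics/w19.png

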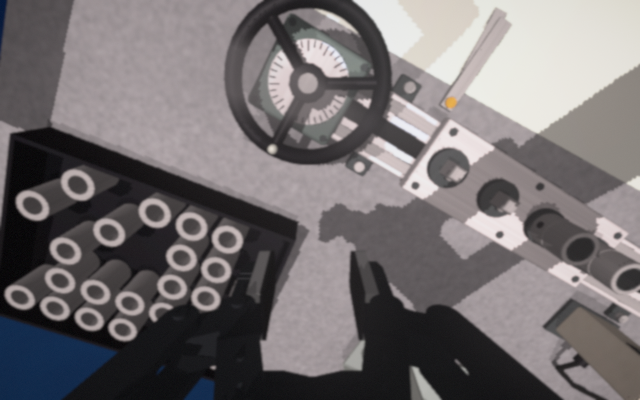

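Run:
```python
from h import *
im=load('wrist')
h=ray(im,308,83,.072); d=ray(im,272,149.5,.0745)
L,R_=ray(im,225,82,.068),ray(im,391,82,.068); print((L+R_)/2,np.linalg.norm(L-R_))
print(h,d,np.degrees(np.arctan2(*(d-h)[[1,0]])),np.linalg.norm((d-h)[:2]))
print('tray corner',ray(im,305,228,.045), ray(im,50,128,.045))
```

```text
[ 0.60520847 -0.20603721  0.068     ] 0.12271906323352931
[ 0.60579362 -0.20563048  0.072     ] [ 0.66145683 -0.20939865  0.0745    ] -3.8727838002921526 0.05579060720862709
tray corner [ 0.722393   -0.15256811  0.045     ] [ 0.73427401 -0.3861416   0.045     ]
```

```bash
cat >> h.py <<'E'
C=np.array([.6065,-.2065])
def arc(n=5,step=-10,r=.055,C=C,off=180):
    o,R,j=st(); th=np.radians(j+off); rel=o['tool_pos'][:2]-C
    print('r now',round(np.linalg.norm(rel)*1000,2),'pos ang',np.degrees(np.arctan2(rel[1],rel[0])).round(1),'jaw+off',round((j+off+180)%360-180,1))
    th=np.arctan2(rel[1],rel[0])
    for i in range(1,n+1):
        a=th+np.radians(step*i); p=C+r*np.array([np.cos(a),np.sin(a)]); tw=((np.degrees(a)-(j+off)+180)%360-180)/10
        print('{"dx": %.2f, "dy": %.2f, "dz": 0, "twist": %.2f},'%(*((p-o['tool_pos'][:2])/.06),tw))
E
python3 -c "
from h import *
go(.6307,-.2559,.13,116.2)"
```

```text
t 31.02 tcp [ 0.6821 -0.1657  0.1799] jaw_deg 116.05 tilt 0.35 F [-0.   0.   0.4] open 36.82 q6 -2.37 q [-0.34  0.26  1.47  0.    1.41 -2.37]
MOVE [-0.857 -1.504 -0.831] twist 0.015 or -17.985
```

Request:
jog_arm([
  {"dx": -0.43, "dy": -0.75, "dz": 0, "twist": 0},
  {"dx": -0.86, "dy": -1.5, "dz": -0.3, "twist": 0},
  {"dx": -0.86, "dy": -1.5, "dz": -0.8, "twist": 0},
  {"dx": -0.86, "dy": -1.5, "dz": -0.8, "twist": 0},
])

```text
t: 31.52
tool_pos: [0.6283, -0.2547, 0.128]
tool_rot: [-0.704, 3.061, 0.003]
contact_force: [0.1, 0.2, -0.5]
opening: 0.0368
```

Run:
```python
from h import *
go(.6307,-.2559,.053,116.2); im=snap('wrist','w20.png')
```

```text
t 31.52 tcp [ 0.6283 -0.2547  0.128 ] jaw_deg 115.92 tilt 0.12 F [ 0.1  0.2 -0.5] open 36.78 q6 -2.52 q [-0.5   0.25  1.57  0.    1.32 -2.52]
MOVE [ 0.041 -0.02  -1.251] twist 0.028 or -17.972
```

View pics/w20.png

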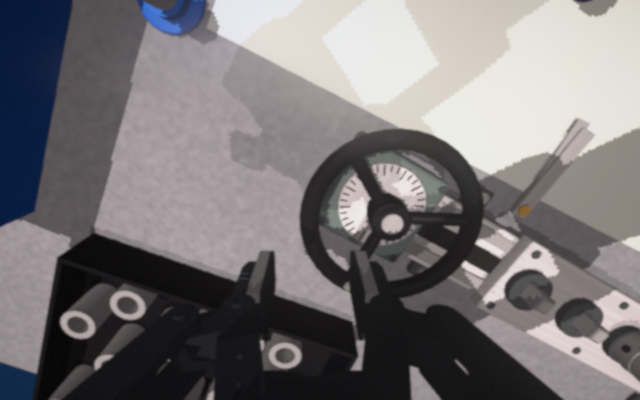

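Run:
```python
from h import *
im=load('wrist'); print(ray(im,392.5,223,.072), ray(im,303,222,.068),ray(im,482,214,.068), (ray(im,303,218,.068)+ray(im,482,218,.068))/2)
```

```text
[ 0.60620121 -0.20443615  0.072     ] [ 0.63333119 -0.25802652  0.068     ] [ 0.57509315 -0.15155055  0.068     ] [ 0.60408615 -0.2045545   0.068     ]
```

Request:
jog_arm([
  {"dx": 0.04, "dy": -0.02, "dz": -0.4, "twist": 0.03},
  {"dx": 0.04, "dy": -0.02, "dz": -0.7, "twist": 0.03},
  {"dx": 0.04, "dy": -0.02, "dz": -0.7, "twist": 0.03},
])

```text
t: 31.95
tool_pos: [0.6306, -0.2547, 0.085]
tool_rot: [0.715, -3.058, -0.005]
contact_force: [-0.2, -0.3, 0.3]
opening: 0.0369
```

Run:
```python
from h import *
go(.6307,-.2559,.053,116.2); im=snap('wrist','w21.png')
```

```text
t 31.95 tcp [ 0.6306 -0.2547  0.085 ] jaw_deg 116.31 tilt 0.19 F [-0.2 -0.3  0.3] open 36.88 q6 -2.52 q [-0.49  0.3   1.58  0.    1.26 -2.52]
MOVE [ 0.002 -0.019 -0.533] twist -0.011 or 17.989
```

View pics/w21.png

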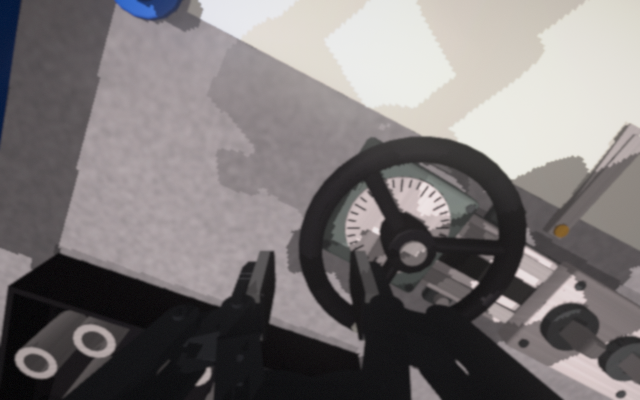

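Request:
jog_arm([
  {"dx": 0, "dy": 0, "dz": -0.25, "twist": 0},
  {"dx": 0, "dy": 0, "dz": -0.5, "twist": 0},
  {"dx": 0, "dy": 0, "dz": -0.53, "twist": 0},
  {"dx": 0, "dy": 0, "dz": -0.53, "twist": 0},
])

```text
t: 32.5
tool_pos: [0.6312, -0.2553, 0.0544]
tool_rot: [-0.715, 3.059, 0.003]
contact_force: [0.1, 0.6, 0.5]
opening: 0.0369
```

Request:
jog_arm([
  {"dx": 0, "dy": 0, "dz": 0, "twist": 0},
  {"dx": 0, "dy": 0, "dz": 0, "twist": 0},
  {"dx": 0, "dy": 0, "dz": 0, "twist": 0},
], gripper=255, newtons=40)

```text
t: 32.88
tool_pos: [0.6312, -0.2543, 0.0553]
tool_rot: [-0.716, 3.059, 0.006]
contact_force: [-2.8, 4.6, 4.2]
opening: 0.013
```

```bash
sed -i 's/^C=.*/C=np.array([.6065,-.2055])/' h.py
python3 - <<'E'
from h import *
arc()
E
```

```text
t 32.88 tcp [ 0.6312 -0.2543  0.0553] jaw_deg 116.34 tilt 0.22 F [-2.8  4.6  4.2] open 13.03 q6 -2.53 q [-0.49  0.34  1.6   0.    1.21 -2.53]
r now 54.66 pos ang -63.2 jaw+off -63.7
{"dx": -0.15, "dy": -0.06, "dz": 0, "twist": -0.95},
{"dx": -0.30, "dy": -0.10, "dz": 0, "twist": -1.95},
{"dx": -0.46, "dy": -0.10, "dz": 0, "twist": -2.95},
{"dx": -0.62, "dy": -0.08, "dz": 0, "twist": -3.95},
{"dx": -0.77, "dy": -0.03, "dz": 0, "twist": -4.95},
```

Request:
jog_arm([
  {"dx": -0.15, "dy": -0.06, "dz": 0, "twist": -0.95},
  {"dx": -0.3, "dy": -0.1, "dz": 0, "twist": -1.95},
  {"dx": -0.46, "dy": -0.1, "dz": 0, "twist": -2.95},
  {"dx": -0.62, "dy": -0.08, "dz": 0, "twist": -3.95},
  {"dx": -0.77, "dy": -0.03, "dz": 0, "twist": -4.95},
], newtons=60)

```text
t: 33.5
tool_pos: [0.5859, -0.2562, 0.0554]
tool_rot: [0.638, 3.071, 0.005]
contact_force: [4.2, 1.0, -2.8]
opening: 0.0122
```

Run:
```python
from h import *
arc(); snap('wrist','w22.png')
```

```text
t 33.5 tcp [ 0.5859 -0.2562  0.0554] jaw_deg 66.52 tilt 0.36 F [ 4.2  1.  -2.8] open 12.24 q6 -1.69 q [-0.53  0.25  1.71  0.01  1.18 -1.69]
r now 54.74 pos ang -112.2 jaw+off -113.5
{"dx": -0.14, "dy": 0.07, "dz": 0, "twist": -0.87},
{"dx": -0.27, "dy": 0.17, "dz": 0, "twist": -1.87},
{"dx": -0.38, "dy": 0.28, "dz": 0, "twist": -2.87},
{"dx": -0.47, "dy": 0.42, "dz": 0, "twist": -3.87},
{"dx": -0.53, "dy": 0.56, "dz": 0, "twist": -4.87},
```

View pics/w22.png

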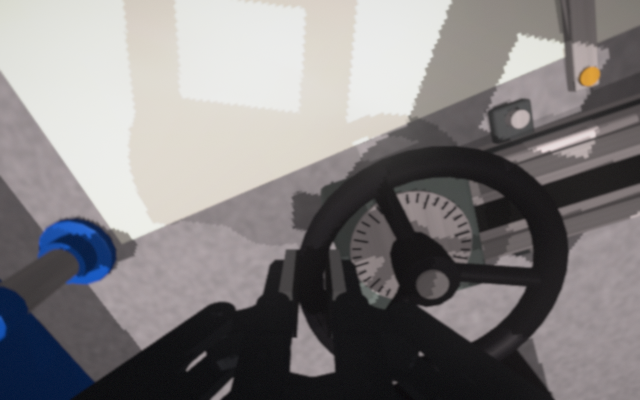

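Request:
jog_arm([
  {"dx": -0.14, "dy": 0.07, "dz": 0, "twist": -0.9},
  {"dx": -0.27, "dy": 0.17, "dz": 0, "twist": -1.9},
  {"dx": -0.38, "dy": 0.28, "dz": 0, "twist": -2.9},
  {"dx": -0.47, "dy": 0.42, "dz": 0, "twist": -3.9},
  {"dx": -0.53, "dy": 0.56, "dz": 0, "twist": -4.9},
])

```text
t: 34.17
tool_pos: [0.5553, -0.2228, 0.0555]
tool_rot: [1.859, 2.518, 0.005]
contact_force: [9.7, -2.5, -9.6]
opening: 0.0123
```

Run:
```python
from h import *
arc()
```

```text
t 34.17 tcp [ 0.5553 -0.2228  0.0555] jaw_deg 17.11 tilt 0.7 F [ 9.7 -2.5 -9.6] open 12.25 q6 -0.81 q [-0.51  0.15  1.82  0.    1.16 -0.81]
r now 54.07 pos ang -161.3 jaw+off -162.9
{"dx": -0.05, "dy": 0.15, "dz": 0, "twist": -0.84},
{"dx": -0.06, "dy": 0.31, "dz": 0, "twist": -1.84},
{"dx": -0.05, "dy": 0.47, "dz": 0, "twist": -2.84},
{"dx": -0.00, "dy": 0.62, "dz": 0, "twist": -3.84},
{"dx": 0.07, "dy": 0.77, "dz": 0, "twist": -4.84},
```

```bash
sed -i 's/^C=.*/C=np.array([.6070,-.2050])/; s/r=.055/r=.054/' h.py
python3 - <<'E'
from h import *
arc()
E
```

```text
t 34.17 tcp [ 0.5553 -0.2228  0.0555] jaw_deg 17.11 tilt 0.7 F [ 9.7 -2.5 -9.6] open 12.25 q6 -0.81 q [-0.51  0.15  1.82  0.    1.16 -0.81]
r now 54.71 pos ang -161.0 jaw+off -162.9
{"dx": -0.03, "dy": 0.16, "dz": 0, "twist": -0.81},
{"dx": -0.04, "dy": 0.31, "dz": 0, "twist": -1.81},
{"dx": -0.02, "dy": 0.47, "dz": 0, "twist": -2.81},
{"dx": 0.02, "dy": 0.62, "dz": 0, "twist": -3.81},
{"dx": 0.09, "dy": 0.76, "dz": 0, "twist": -4.81},
```

Request:
jog_arm([
  {"dx": -0.03, "dy": 0.16, "dz": -0.02, "twist": -0.85},
  {"dx": -0.04, "dy": 0.31, "dz": -0.02, "twist": -1.85},
  {"dx": -0.02, "dy": 0.47, "dz": -0.02, "twist": -2.85},
  {"dx": 0.02, "dy": 0.62, "dz": -0.02, "twist": -3.85},
  {"dx": 0.09, "dy": 0.76, "dz": -0.02, "twist": -4.85},
])

```text
t: 34.8
tool_pos: [0.5606, -0.1789, 0.0553]
tool_rot: [2.729, 1.526, -0.007]
contact_force: [-1.8, -5.2, 1.0]
opening: 0.0127
```

Run:
```python
from h import *
arc()
```

```text
t 34.8 tcp [ 0.5606 -0.1789  0.0553] jaw_deg -31.56 tilt 0.91 F [-1.8 -5.2  1. ] open 12.72 q6 0.13 q [-0.43  0.13  1.84 -0.01  1.16  0.13]
r now 53.22 pos ang 150.7 jaw+off 148.4
{"dx": 0.08, "dy": 0.14, "dz": 0, "twist": -0.78},
{"dx": 0.19, "dy": 0.25, "dz": 0, "twist": -1.78},
{"dx": 0.31, "dy": 0.34, "dz": 0, "twist": -2.78},
{"dx": 0.46, "dy": 0.41, "dz": 0, "twist": -3.78},
{"dx": 0.61, "dy": 0.45, "dz": 0, "twist": -4.78},
```

Request:
jog_arm([
  {"dx": 0.08, "dy": 0.14, "dz": 0, "twist": -0.85},
  {"dx": 0.19, "dy": 0.25, "dz": 0, "twist": -1.85},
  {"dx": 0.31, "dy": 0.35, "dz": 0, "twist": -2.85},
  {"dx": 0.46, "dy": 0.42, "dz": 0, "twist": -3.85},
  {"dx": 0.61, "dy": 0.45, "dz": 0, "twist": -4.85},
])

```text
t: 35.42
tool_pos: [0.5967, -0.1539, 0.0554]
tool_rot: [3.114, 0.266, -0.02]
contact_force: [-2.7, -5.8, -1.8]
opening: 0.0123
```

Run:
```python
from h import *
arc()
```

```text
t 35.42 tcp [ 0.5967 -0.1539  0.0554] jaw_deg -80.22 tilt 1.16 F [-2.7 -5.8 -1.8] open 12.35 q6 1.04 q [-0.36  0.2   1.76 -0.02  1.18  1.04]
r now 52.13 pos ang 101.4 jaw+off 99.8
{"dx": 0.15, "dy": 0.05, "dz": 0, "twist": -0.84},
{"dx": 0.31, "dy": 0.04, "dz": 0, "twist": -1.84},
{"dx": 0.46, "dy": 0.00, "dz": 0, "twist": -2.84},
{"dx": 0.60, "dy": -0.06, "dz": 0, "twist": -3.84},
{"dx": 0.73, "dy": -0.15, "dz": 0, "twist": -4.84},
```

Run:
```python
from h import *
from scipy.optimize import least_squares
P=np.array([(.6312,-.2543),(.5859,-.2562),(.5553,-.2228),(.5606,-.1789),(.5967,-.1539)])
s=least_squares(lambda p:np.hypot(P[:,0]-p[0],P[:,1]-p[1])-p[2],[.607,-.206,.054]);print(s.x,s.fun)
arc(C=s.x[:2],r=.0545)
```

```text
[ 0.60649637 -0.20666389  0.05365865] [ 2.02126156e-06 -1.13176030e-05  2.04190759e-05 -1.80794640e-05
  6.95682594e-06]
t 35.42 tcp [ 0.5967 -0.1539  0.0554] jaw_deg -80.22 tilt 1.16 F [-2.7 -5.8 -1.8] open 12.35 q6 1.04 q [-0.36  0.2   1.76 -0.02  1.18  1.04]
r now 53.67 pos ang 100.5 jaw+off 99.8
{"dx": 0.16, "dy": 0.03, "dz": 0, "twist": -0.92},
{"dx": 0.31, "dy": 0.02, "dz": 0, "twist": -1.92},
{"dx": 0.47, "dy": -0.02, "dz": 0, "twist": -2.92},
{"dx": 0.61, "dy": -0.09, "dz": 0, "twist": -3.92},
{"dx": 0.74, "dy": -0.18, "dz": 0, "twist": -4.92},
```

Request:
jog_arm([
  {"dx": 0.16, "dy": 0.02, "dz": 0, "twist": -0.9},
  {"dx": 0.31, "dy": 0.01, "dz": 0, "twist": -1.9},
  {"dx": 0.47, "dy": -0.03, "dz": 0, "twist": -2.9},
  {"dx": 0.61, "dy": -0.1, "dz": 0, "twist": -3.9},
  {"dx": 0.74, "dy": -0.19, "dz": 0, "twist": -4.9},
])

```text
t: 36.05
tool_pos: [0.6401, -0.165, 0.0554]
tool_rot: [2.949, -1.055, -0.035]
contact_force: [-5.7, 1.9, 3.6]
opening: 0.0121
```

```bash
sed -i 's/^C=.*/C=np.array([.6065,-.20666])/; s/r=.054/r=.0537/' h.py
python3 - <<'E'
from h import *
arc()
E
```

```text
t 36.05 tcp [ 0.6401 -0.165   0.0554] jaw_deg -129.38 tilt 1.38 F [-5.7  1.9  3.6] open 12.14 q6 1.9 q [-0.36  0.31  1.63 -0.01  1.22  1.9 ]
r now 53.55 pos ang 51.1 jaw+off 50.6
{"dx": 0.11, "dy": -0.11, "dz": 0, "twist": -0.95},
{"dx": 0.21, "dy": -0.23, "dz": 0, "twist": -1.95},
{"dx": 0.27, "dy": -0.37, "dz": 0, "twist": -2.95},
{"dx": 0.32, "dy": -0.52, "dz": 0, "twist": -3.95},
{"dx": 0.33, "dy": -0.68, "dz": 0, "twist": -4.95},
```

Request:
jog_arm([
  {"dx": 0.11, "dy": -0.11, "dz": 0, "twist": -0.95},
  {"dx": 0.2, "dy": -0.23, "dz": 0, "twist": -1.95},
  {"dx": 0.27, "dy": -0.37, "dz": 0, "twist": -2.95},
  {"dx": 0.32, "dy": -0.52, "dz": 0, "twist": -3.95},
  {"dx": 0.33, "dy": -0.68, "dz": 0, "twist": -4.95},
])

```text
t: 36.67
tool_pos: [0.6599, -0.2049, 0.0554]
tool_rot: [-2.239, 2.201, 0.041]
contact_force: [-1.6, 4.2, 0.4]
opening: 0.0121
```

Run:
```python
from h import *
arc(); snap('top','t23.png'); im=snap('scene','s23.png')
f=cv2.cvtColor(im['frame'],cv2.COLOR_RGB2BGR)
cv2.imwrite('pics/s23c.png',cv2.resize(f[130:310,190:450],None,fx=3,fy=3,interpolation=cv2.INTER_CUBIC))
```

```text
t 36.67 tcp [ 0.6599 -0.2049  0.0554] jaw_deg -179.02 tilt 1.5 F [-1.6  4.2  0.4] open 12.12 q6 2.71 q [-0.41  0.37  1.55  0.01  1.24  2.71]
r now 53.45 pos ang 1.9 jaw+off 1.0
{"dx": -0.00, "dy": -0.16, "dz": 0, "twist": -0.91},
{"dx": -0.04, "dy": -0.31, "dz": 0, "twist": -1.91},
{"dx": -0.10, "dy": -0.45, "dz": 0, "twist": -2.91},
{"dx": -0.19, "dy": -0.58, "dz": 0, "twist": -3.91},
{"dx": -0.29, "dy": -0.70, "dz": 0, "twist": -4.91},
```

View pics/s23c.png

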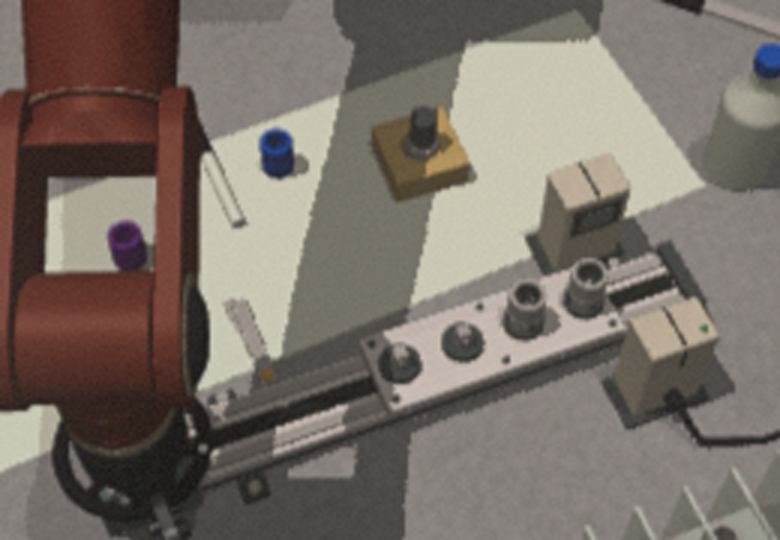

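Request:
jog_arm([
  {"dx": 0, "dy": 0, "dz": 0, "twist": 0},
  {"dx": 0, "dy": 0, "dz": 0, "twist": 0},
  {"dx": 0, "dy": 0, "dz": 0.4, "twist": 0},
  {"dx": 0, "dy": 0, "dz": 0.9, "twist": 0},
  {"dx": 0, "dy": 0, "dz": 1.0, "twist": 0},
], gripper=145)

```text
t: 37.4
tool_pos: [0.6623, -0.207, 0.1206]
tool_rot: [-2.242, 2.195, 0.027]
contact_force: [0.2, 0.4, 1.1]
opening: 0.0366
```

Request:
jog_arm([
  {"dx": 0, "dy": 0, "dz": 0, "twist": 1},
  {"dx": 0, "dy": 0, "dz": 0, "twist": 2},
  {"dx": 0, "dy": 0, "dz": 0, "twist": 3},
  {"dx": 0, "dy": 0, "dz": 0, "twist": 4},
  {"dx": 0, "dy": 0, "dz": 0, "twist": 5},
])

```text
t: 38.02
tool_pos: [0.6621, -0.2069, 0.1205]
tool_rot: [2.963, -1.032, -0.027]
contact_force: [-0.2, 0.0, -0.6]
opening: 0.0369
```

Request:
jog_arm([
  {"dx": 0, "dy": 0, "dz": 0, "twist": 1},
  {"dx": 0, "dy": 0, "dz": 0, "twist": 2},
  {"dx": 0, "dy": 0, "dz": 0, "twist": 3},
  {"dx": 0, "dy": 0, "dz": 0, "twist": 4},
  {"dx": 0, "dy": 0, "dz": 0, "twist": 5},
])

```text
t: 38.65
tool_pos: [0.6619, -0.2068, 0.1204]
tool_rot: [3.113, 0.326, -0.023]
contact_force: [0.4, 0.6, -0.6]
opening: 0.0368
```

Request:
jog_arm([
  {"dx": 0, "dy": 0, "dz": 0, "twist": 1},
  {"dx": 0, "dy": 0, "dz": 0, "twist": 2},
  {"dx": 0, "dy": 0, "dz": 0, "twist": 3},
  {"dx": 0, "dy": 0, "dz": 0, "twist": 4},
  {"dx": 0, "dy": 0, "dz": 0, "twist": 5},
])

```text
t: 39.28
tool_pos: [0.6618, -0.2067, 0.1204]
tool_rot: [2.675, 1.617, -0.013]
contact_force: [-0.0, -0.2, 0.3]
opening: 0.037
```

Run:
```python
from h import *
go(.6602,-.2055,.085,1.1)
```

```text
t 39.27 tcp [ 0.6618 -0.2067  0.1204] jaw_deg -27.69 tilt 1.04 F [-0.  -0.2  0.3] open 37.05 q6 0.08 q [-0.4   0.29  1.54 -0.02  1.31  0.08]
MOVE [-0.027  0.02  -0.589] twist 2.879 or -15.121
```

Request:
jog_arm([
  {"dx": -0.03, "dy": 0.02, "dz": 0, "twist": 1},
  {"dx": -0.03, "dy": 0.02, "dz": -0.1, "twist": 2},
  {"dx": -0.03, "dy": 0.02, "dz": -0.3, "twist": 2.88},
  {"dx": -0.03, "dy": 0.02, "dz": -0.58, "twist": 2.88},
  {"dx": -0.03, "dy": 0.02, "dz": -0.58, "twist": 2.88},
])

```text
t: 39.9
tool_pos: [0.6584, -0.2049, 0.0829]
tool_rot: [2.193, 2.231, -0.009]
contact_force: [-0.2, -0.7, 0.2]
opening: 0.037
```

Run:
```python
from h import *
go(.6602,-.2055,.055,1.1); snap('wrist','w24.png')
```

```text
t 39.9 tcp [ 0.6584 -0.2049  0.0829] jaw_deg 0.99 tilt 0.84 F [-0.2 -0.7  0.2] open 37.04 q6 -0.42 q [-0.41  0.32  1.57 -0.01  1.24 -0.42]
MOVE [ 0.03  -0.011 -0.464] twist 0.011 or -17.989
```

View pics/w24.png

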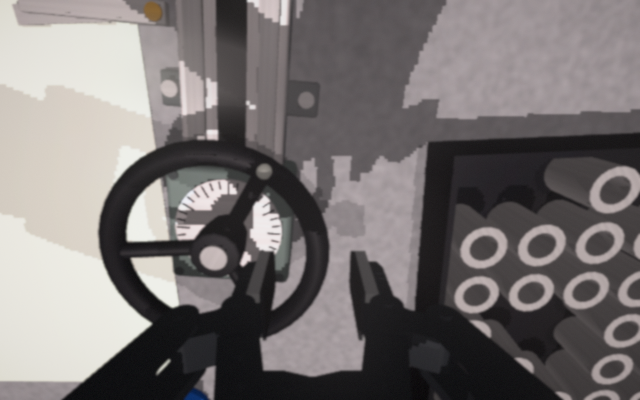

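Request:
jog_arm([
  {"dx": 0.03, "dy": -0.01, "dz": -0.25, "twist": 0},
  {"dx": 0.03, "dy": -0.01, "dz": -0.46, "twist": 0},
  {"dx": 0.03, "dy": -0.01, "dz": -0.46, "twist": 0},
  {"dx": 0.03, "dy": -0.01, "dz": -0.46, "twist": 0},
])

```text
t: 40.45
tool_pos: [0.661, -0.2058, 0.0564]
tool_rot: [2.191, 2.23, -0.008]
contact_force: [0.6, 0.4, 0.6]
opening: 0.0369
```

Request:
jog_arm([
  {"dx": 0, "dy": 0, "dz": 0, "twist": 0},
  {"dx": 0, "dy": 0, "dz": 0, "twist": 0},
  {"dx": 0, "dy": 0, "dz": 0, "twist": 0},
], gripper=255)

```text
t: 40.83
tool_pos: [0.6603, -0.206, 0.0574]
tool_rot: [2.192, 2.231, -0.011]
contact_force: [-4.6, -0.2, 3.7]
opening: 0.0124
```

Run:
```python
from h import *
arc(off=0)
```

```text
t 40.83 tcp [ 0.6603 -0.206   0.0574] jaw_deg 1.03 tilt 0.89 F [-4.6 -0.2  3.7] open 12.41 q6 -0.42 q [-0.41  0.35  1.58 -0.01  1.21 -0.42]
r now 53.76 pos ang 0.7 jaw+off 1.0
{"dx": -0.01, "dy": -0.16, "dz": 0, "twist": -1.03},
{"dx": -0.05, "dy": -0.31, "dz": 0, "twist": -2.03},
{"dx": -0.12, "dy": -0.45, "dz": 0, "twist": -3.03},
{"dx": -0.20, "dy": -0.58, "dz": 0, "twist": -4.03},
{"dx": -0.31, "dy": -0.69, "dz": 0, "twist": -5.03},
```

Request:
jog_arm([
  {"dx": -0.01, "dy": -0.16, "dz": 0, "twist": -1},
  {"dx": -0.05, "dy": -0.31, "dz": 0, "twist": -2},
  {"dx": -0.12, "dy": -0.45, "dz": 0, "twist": -3},
  {"dx": -0.2, "dy": -0.58, "dz": 0, "twist": -4},
  {"dx": -0.31, "dy": -0.69, "dz": 0, "twist": -5},
])

```text
t: 41.45
tool_pos: [0.6419, -0.247, 0.0574]
tool_rot: [2.936, 1.091, -0.018]
contact_force: [0.0, 1.8, -0.9]
opening: 0.0123
```

Run:
```python
from h import *
arc(off=0)
im=snap('scene','s25.png'); f=cv2.cvtColor(im['frame'],cv2.COLOR_RGB2BGR)
cv2.imwrite('pics/s25c.png',cv2.resize(f[170:290,300:450],None,fx=5,fy=5,interpolation=cv2.INTER_CUBIC))
im=snap('top','t25.png'); f=cv2.cvtColor(im['frame'],cv2.COLOR_RGB2BGR)
cv2.imwrite('pics/t25c.png',cv2.resize(f[90:200,220:370],None,fx=5,fy=5,interpolation=cv2.INTER_CUBIC))
```

```text
t 41.45 tcp [ 0.6419 -0.247   0.0574] jaw_deg -49.24 tilt 0.83 F [ 0.   1.8 -0.9] open 12.32 q6 0.4 q [-0.47  0.35  1.58 -0.02  1.22  0.4 ]
r now 53.66 pos ang -48.7 jaw+off -49.2
{"dx": -0.13, "dy": -0.09, "dz": 0, "twist": -0.95},
{"dx": -0.27, "dy": -0.16, "dz": 0, "twist": -1.95},
{"dx": -0.42, "dy": -0.21, "dz": 0, "twist": -2.95},
{"dx": -0.57, "dy": -0.22, "dz": 0, "twist": -3.95},
{"dx": -0.73, "dy": -0.21, "dz": 0, "twist": -4.95},
```

View pics/s25c.png

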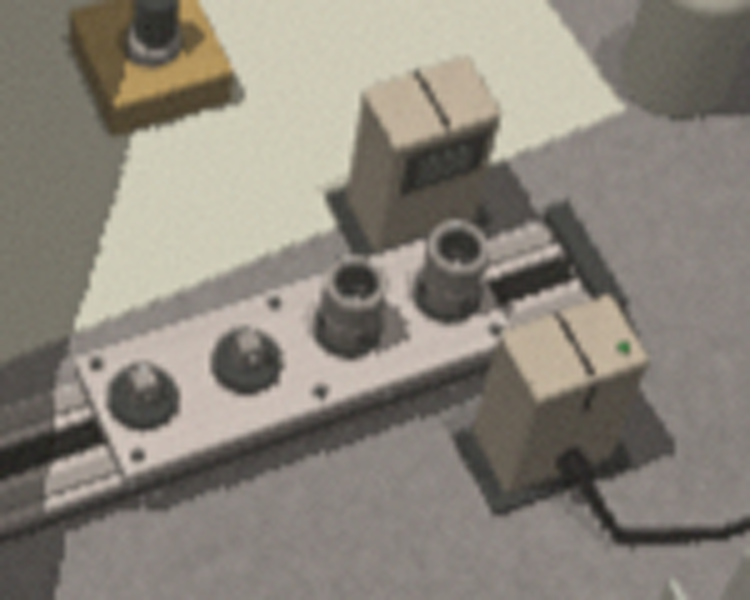

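View pics/t25c.png

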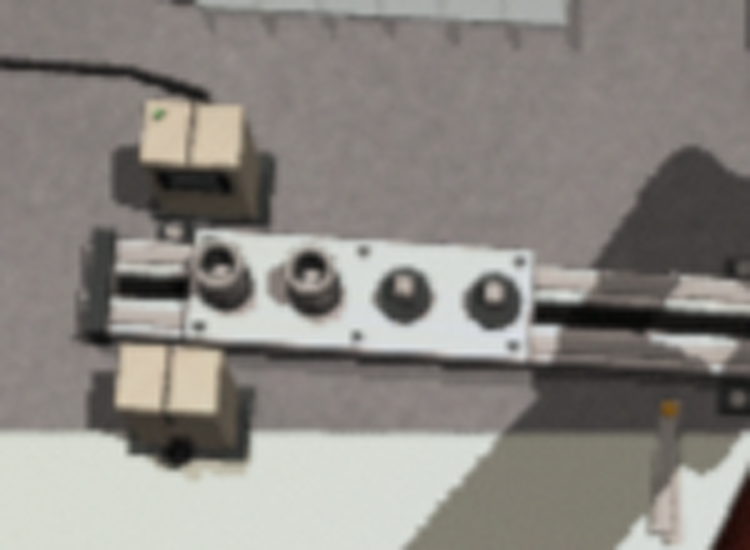

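```bash
cat > meas.py <<'E'
from h import *
a=np.array([.0654,.9979]); D=np.array([.6267,.0948])
al=lambda p:(p[:2]-D)@a*1000
E
python3 - <<'E'
from meas import *
L=[(.5407,.2184),(.5766,.2160),(.6919,.2084),(.728,.206)]
print('beam along from w2',[round(al(np.array(p)),2) for p in L])
t=load('top'); c=lambda x,y,z:ray(t,220+x/5,90+y/5,z)
print('top lines',[round(al(c(x,y,.106)),1) for x,y in((195,100),(190,165),(172,347),(167,405))],'sock',round(al(c(222,264,.093)),1),round(al(c(312,270,.093)),1)+55)
s=load('scene'); c=lambda x,y,z:ray(s,300+x/5,170+y/5,z)
print('scene lines',[round(al(c(x,y,.106)),1) for x,y in((418,70),(450,126),(562,314),(592,372))],'sock',round(al(c(458,246,.093)),1),round(al(c(355,284,.093)),1)+55)
E
```

```text
beam along from w2 [np.float64(117.72), np.float64(117.67), np.float64(117.63), np.float64(117.59)]
top lines [np.float64(117.7), np.float64(116.9), np.float64(117.0), np.float64(116.7)] sock 94.4 95.8
scene lines [np.float64(120.2), np.float64(119.9), np.float64(120.9), np.float64(119.2)] sock 97.4 96.7
```

Request:
jog_arm([
  {"dx": -0.13, "dy": -0.09, "dz": 0, "twist": -0.95},
  {"dx": -0.27, "dy": -0.16, "dz": 0, "twist": -1.95},
  {"dx": -0.42, "dy": -0.21, "dz": 0, "twist": -2.95},
  {"dx": -0.57, "dy": -0.22, "dz": 0, "twist": -3.95},
  {"dx": -0.73, "dy": -0.21, "dz": 0, "twist": -4.95},
])

```text
t: 42.18
tool_pos: [0.5984, -0.2597, 0.0574]
tool_rot: [3.13, -0.235, -0.019]
contact_force: [4.5, 1.4, -3.1]
opening: 0.0122
```

Run:
```python
from h import *
arc(off=0)
```

```text
t 42.17 tcp [ 0.5984 -0.2597  0.0574] jaw_deg -98.6 tilt 0.72 F [ 4.5  1.4 -3.1] open 12.17 q6 1.2 q [-0.52  0.28  1.66 -0.01  1.21  1.2 ]
r now 53.67 pos ang -98.7 jaw+off -98.6
{"dx": -0.15, "dy": 0.04, "dz": 0, "twist": -1.01},
{"dx": -0.29, "dy": 0.10, "dz": 0, "twist": -2.01},
{"dx": -0.42, "dy": 0.19, "dz": 0, "twist": -3.01},
{"dx": -0.54, "dy": 0.29, "dz": 0, "twist": -4.01},
{"dx": -0.63, "dy": 0.42, "dz": 0, "twist": -5.01},
```

Request:
jog_arm([
  {"dx": -0.15, "dy": 0.04, "dz": 0, "twist": -1},
  {"dx": -0.29, "dy": 0.1, "dz": 0, "twist": -2},
  {"dx": -0.37, "dy": 0.16, "dz": 0, "twist": -2.65},
  {"dx": -0.37, "dy": 0.16, "dz": 0, "twist": -2.65},
])

```text
t: 42.68
tool_pos: [0.5756, -0.2505, 0.0574]
tool_rot: [2.996, -0.941, -0.021]
contact_force: [-2.7, -1.9, -0.5]
opening: 0.012
```

Run:
```python
from meas import *
arc(off=0)
im=snap('scene','s26.png'); f=cv2.cvtColor(im['frame'],cv2.COLOR_RGB2BGR)
cv2.imwrite('pics/s26c.png',cv2.resize(f[170:290,300:450],None,fx=5,fy=5,interpolation=cv2.INTER_CUBIC))
im=snap('top','t26.png'); f=cv2.cvtColor(im['frame'],cv2.COLOR_RGB2BGR)
cv2.imwrite('pics/t26c.png',cv2.resize(f[90:200,220:370],None,fx=5,fy=5,interpolation=cv2.INTER_CUBIC))
```

```text
t 42.67 tcp [ 0.5756 -0.2505  0.0574] jaw_deg -124.88 tilt 0.78 F [-2.7 -1.9 -0.5] open 12.02 q6 1.65 q [-0.53  0.23  1.72 -0.    1.2   1.65]
r now 53.62 pos ang -125.2 jaw+off -124.9
{"dx": -0.12, "dy": 0.10, "dz": 0, "twist": -1.03},
{"dx": -0.22, "dy": 0.22, "dz": 0, "twist": -2.03},
{"dx": -0.30, "dy": 0.35, "dz": 0, "twist": -3.03},
{"dx": -0.35, "dy": 0.50, "dz": 0, "twist": -4.03},
{"dx": -0.38, "dy": 0.66, "dz": 0, "twist": -5.03},
```

View pics/s26c.png

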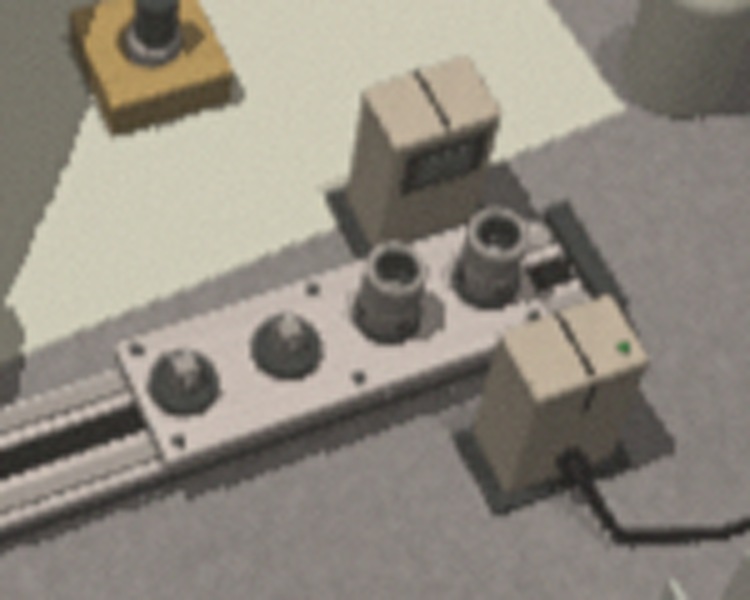

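View pics/t26c.png

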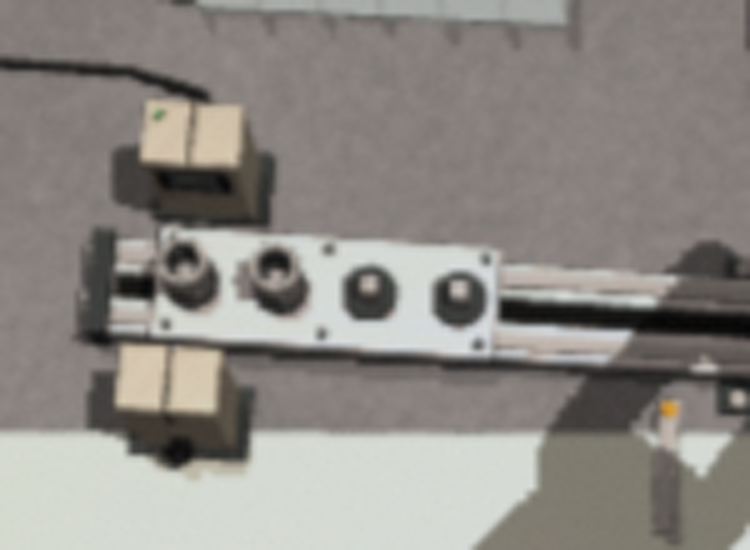

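Request:
jog_arm([
  {"dx": 0, "dy": 0, "dz": 0, "twist": 0},
  {"dx": 0, "dy": 0, "dz": 0, "twist": 0},
  {"dx": 0, "dy": 0, "dz": 0.4, "twist": 0},
  {"dx": 0, "dy": 0, "dz": 1.0, "twist": 0},
  {"dx": 0, "dy": 0, "dz": 1.6, "twist": 0.5},
], gripper=145)

```text
t: 43.4
tool_pos: [0.5761, -0.2502, 0.1546]
tool_rot: [3.036, -0.806, -0.021]
contact_force: [0.4, -0.8, 0.0]
opening: 0.0369
```

Request:
jog_arm([
  {"dx": 0.1, "dy": 0.7, "dz": 0.3, "twist": 1},
  {"dx": 0.2, "dy": 1.5, "dz": 0.7, "twist": 2},
  {"dx": 0.4, "dy": 2.3, "dz": 1.2, "twist": 3},
  {"dx": 0.6, "dy": 3.1, "dz": 1.2, "twist": 4},
  {"dx": 0.8, "dy": 3.9, "dz": 1.2, "twist": 5},
])

```text
t: 44.02
tool_pos: [0.6251, -0.0142, 0.2281]
tool_rot: [3.084, 0.562, -0.014]
contact_force: [-0.1, 0.1, 0.8]
opening: 0.0369
```

Run:
```python
from h import *
go(.629,.127,.24,-3.75)
```

```text
t 44.02 tcp [ 0.6251 -0.0142  0.2281] jaw_deg -69.35 tilt 0.62 F [-0.1  0.1  0.8] open 36.94 q6 1.07 q [-0.14  0.06  1.61 -0.01  1.48  1.07]
MOVE [0.065 2.354 0.199] twist 6.56 or -11.44
```

Request:
jog_arm([
  {"dx": 0.01, "dy": 0.5, "dz": 0.2, "twist": 1},
  {"dx": 0.02, "dy": 1.0, "dz": 0.2, "twist": 2},
  {"dx": 0.04, "dy": 1.5, "dz": 0.2, "twist": 3},
  {"dx": 0.05, "dy": 2.0, "dz": 0.2, "twist": 4},
  {"dx": 0.06, "dy": 2.35, "dz": 0.2, "twist": 5},
])

```text
t: 44.65
tool_pos: [0.629, 0.1286, 0.2405]
tool_rot: [2.549, 1.821, -0.006]
contact_force: [0.4, -1.6, -0.1]
opening: 0.0365
```

Request:
jog_arm([
  {"dx": 0, "dy": 0, "dz": 0, "twist": 0.8},
  {"dx": 0, "dy": 0, "dz": 0, "twist": 1.6},
  {"dx": 0, "dy": 0, "dz": 0, "twist": 1.6},
])

```text
t: 45.02
tool_pos: [0.6292, 0.1292, 0.2409]
tool_rot: [2.271, 2.157, -0.002]
contact_force: [-0.2, -0.1, -0.4]
opening: 0.0366
```

Run:
```python
from h import *
st(); im=snap('wrist','w27.png')
f=cv2.cvtColor(im['frame'],cv2.COLOR_RGB2BGR)
cv2.imwrite('pics/w27c.png',cv2.resize(f[40:190,200:430],None,fx=3.4,fy=3.4,interpolation=cv2.INTER_CUBIC))
```

```text
t 45.02 tcp [0.6292 0.1292 0.2409] jaw_deg -2.95 tilt 0.57 F [-0.2 -0.1 -0.4] open 36.61 q6 0.14 q [ 0.09  0.08  1.56 -0.01  1.49  0.14]
```

View pics/w27.png

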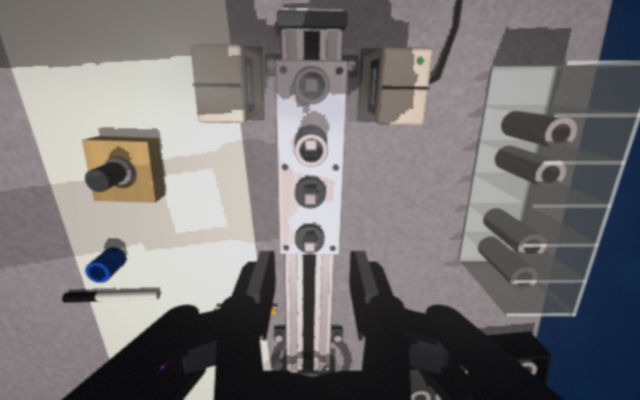

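View pics/w27c.png

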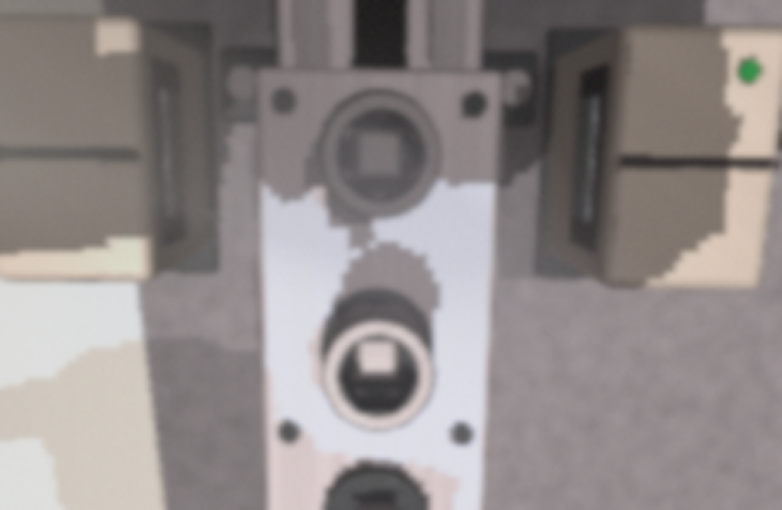

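Run:
```python
from meas import *
im=load('wrist'); c=lambda x,y,z:ray(im,200+(x+.5)/3.4-.5,40+(y+.5)/3.4-.5,z)
print('lines',[round(al(c(x,y,.106)),2) for x,y in((5,153),(135,155),(622,160),(765,162))])
print('sock1',round(al(c(379,153.5,.093)),2),c(379,153.5,.093),'drive top',round(al(c(380,154,.0715)),2),'sock2+55',round(al(c(379,375,.093)),2)+55, 'cam',im['extrinsics'][:3,3], al(im['extrinsics'][:3,3]))
```

```text
lines [np.float64(118.11), np.float64(118.1), np.float64(118.63), np.float64(118.67)]
sock1 119.18 [0.63320702 0.21380088 0.093     ] drive top 118.91 sock2+55 118.63 cam [0.63237334 0.21585908 0.38464849] 121.17589508932639
```

```bash
cat > fine.py <<'E'
from meas import *
def fine(im,z1=.093):
    g=cv2.GaussianBlur(cv2.cvtColor(im['frame'],cv2.COLOR_RGB2GRAY),(3,3),0).astype(float)
    return g
E
python3 - <<'E'
from meas import *
im=load('wrist'); g=cv2.cvtColor(im['frame'],cv2.COLOR_RGB2GRAY).astype(float)
for a0,b0 in((197,238),(386,424)):
    out=[]
    for u in range(a0,b0,3):
        col=g[78:96,u-1:u+2].mean(1); w=np.clip(np.median(col)-10-col,0,None)
        if w.sum()>5:
            v=(w*np.arange(78,96)).sum()/w.sum(); out.append((u,round(v,2),round(al(ray(im,u,v,.106)),2)))
    print(out)
# drive head centroid inside socket1: bright square
for (v0,v1) in ((76,96),(136,158)):
    p=g[v0:v1,300:324]; print(p[:, ::2].astype(int))
E
```

```text
[(197, np.float64(84.54), np.float64(118.14)), (200, np.float64(84.49), np.float64(118.21)), (203, np.float64(84.49), np.float64(118.25)), (206, np.float64(84.52), np.float64(118.26)), (209, np.float64(84.52), np.float64(118.3)), (212, np.float64(84.54), np.float64(118.31)), (215, np.float64(84.6), np.float64(118.3)), (218, np.float64(84.62), np.float64(118.32)), (221, np.float64(84.59), np.float64(118.38)), (224, np.float64(84.61), np.float64(118.4)), (227, np.float64(84.58), np.float64(118.45)), (230, np.float64(84.83), np.float64(118.3)), (233, np.float64(84.93), np.float64(118.26)), (236, np.float64(84.96), np.float64(118.27))]
[(386, np.float64(87.01), np.float64(118.44)), (389, np.float64(87.09), np.float64(118.42)), (392, np.float64(87.33), np.float64(118.27)), (395, np.float64(87.41), np.float64(118.24)), (398, np.float64(87.44), np.float64(118.25)), (401, np.float64(87.32), np.float64(118.37)), (404, np.float64(87.28), np.float64(118.44)), (407, np.float64(87.36), np.float64(118.42)), (410, np.float64(87.43), np.float64(118.4)), (413, np.float64(87.44), np.float64(118.43)), 
[... 1580 characters left out ...]
182 205 207 206 199 140  94 115 178]
 [155  84 105 182 209 209 209 200 140  91  99 162]
 [136  75  95 176 209 210 210 201 139  85  88 145]
 [117  70  86 168 207 208 208 198 132  77  79 132]
 [103  66  81 152 191 192 192 183 118  69  69 121]
 [ 92  63  77 126 150 150 150 143  99  65  64 109]
 [ 86  60  75  98 107 107 107 105  83  62  60 104]
 [ 88  59  69  77  78  79  79  79  71  61  58 107]
 [ 96  58  62  63  63  64  65  65  62  59  59 113]
 [111  59  60  61  60  60  61  61  61  58  64 127]
 [124  65  65  68  62  62  62  64  65  60  70 145]
 [142  73  65  71  63  61  61  65  69  60  83 160]
 [163  88  60  66  61  59  58  64  65  61 102 178]
 [182 111  63  57  57  55  54  57  58  67 127 193]]
```

Run:
```python
from meas import *
im=load('wrist')
for v in(84.5,84.9,85.3): print(v,al(ray(im,311,v,.0715)))
# drive2 top in socket2
print(al(ray(im,310.5,144.6,.0715))+55)
t=load('top'); c=lambda x,y,z:ray(t,220+x/5,90+y/5,z)
print('top',np.mean([al(c(x,y,.106)) for x,y in((195,100),(190,165),(172,347),(167,405))]),al(c(185,260,.093)),al(c(276,266,.093))+55,al(c(370,286,.0715))+110,al(c(460,290,.0715))+165)
s=load('scene'); c=lambda x,y,z:ray(s,300+x/5,170+y/5,z)
print('scene',np.mean([al(c(x,y,.106)) for x,y in((418,70),(450,126),(562,314),(592,372))]),al(c(496,232,.093)),al(c(396,268,.093))+55)
```

```text
84.5 119.27966786962665
84.9 118.93683847524174
85.3 118.59374133514619
119.5765867651274
top 117.08411152573227 116.50346915318185 117.33704241646956 117.45683446099669 118.32936763441353
scene 120.0521251731614 118.28240572174059 118.98542765825812
```

Request:
jog_arm([
  {"dx": 0, "dy": 0.3, "dz": 0.1, "twist": 1},
  {"dx": 0, "dy": 0.6, "dz": 0.1, "twist": 2},
  {"dx": 0, "dy": 0.9, "dz": 0.1, "twist": 3},
  {"dx": 0, "dy": 1.2, "dz": 0.1, "twist": 4},
  {"dx": 0, "dy": 1.5, "dz": 0.1, "twist": 5},
])

```text
t: 45.7
tool_pos: [0.6293, 0.2197, 0.247]
tool_rot: [1.143, 2.916, 0.005]
contact_force: [-0.5, -0.0, -0.4]
opening: 0.0371
```

Request:
jog_arm([
  {"dx": 0, "dy": 0.3, "dz": 0, "twist": 1},
  {"dx": 0, "dy": 0.6, "dz": 0, "twist": 2},
  {"dx": 0, "dy": 0.9, "dz": 0, "twist": 3},
  {"dx": 0, "dy": 1.2, "dz": 0, "twist": 4},
  {"dx": 0, "dy": 1.35, "dz": 0, "twist": 5},
])

```text
t: 46.32
tool_pos: [0.6293, 0.3016, 0.247]
tool_rot: [-0.203, 3.128, 0.012]
contact_force: [0.5, -0.4, -0.5]
opening: 0.0371
```

Request:
jog_arm([
  {"dx": 0, "dy": 0, "dz": 0, "twist": 1},
  {"dx": 0, "dy": 0, "dz": 0, "twist": 2},
  {"dx": 0, "dy": 0, "dz": 0, "twist": 3},
  {"dx": 0, "dy": 0, "dz": 0, "twist": 4},
  {"dx": 0, "dy": 0, "dz": 0, "twist": 5},
])

```text
t: 46.95
tool_pos: [0.6294, 0.3017, 0.2471]
tool_rot: [-1.513, 2.749, 0.017]
contact_force: [0.2, -1.1, -0.4]
opening: 0.0369
```

Run:
```python
from h import *
go(.64,.297,.24,176.25)
```

```text
t 46.95 tcp [0.6294 0.3017 0.2471] jaw_deg 147.65 tilt 0.64 F [ 0.2 -1.1 -0.4] open 36.85 q6 -2.24 q [ 0.34  0.21  1.41  0.01  1.52 -2.24]
MOVE [ 0.176 -0.079 -0.119] twist 2.86 or -15.14
```

Request:
jog_arm([
  {"dx": 0.17, "dy": -0.08, "dz": -0.12, "twist": 1},
  {"dx": 0.17, "dy": -0.08, "dz": -0.12, "twist": 2},
  {"dx": 0.17, "dy": -0.08, "dz": -0.12, "twist": 2.86},
  {"dx": 0.17, "dy": -0.08, "dz": -0.12, "twist": 2.86},
  {"dx": 0.17, "dy": -0.08, "dz": -0.12, "twist": 2.86},
])

```text
t: 47.58
tool_pos: [0.6397, 0.2969, 0.24]
tool_rot: [-2.143, 2.295, 0.018]
contact_force: [0.0, -0.5, 0.3]
opening: 0.0368
```

Run:
```python
from h import *
st(); im=snap('wrist','w28.png')
f=cv2.cvtColor(im['frame'],cv2.COLOR_RGB2BGR)
cv2.imwrite('pics/w28c.png',cv2.resize(f[20:170,200:430],None,fx=3.4,fy=3.4,interpolation=cv2.INTER_CUBIC))
```

```text
t 47.58 tcp [0.6397 0.2969 0.24  ] jaw_deg 176.09 tilt 0.64 F [ 0.  -0.5  0.3] open 36.76 q6 -2.75 q [ 0.32  0.23  1.4   0.01  1.51 -2.75]
```

View pics/w28c.png

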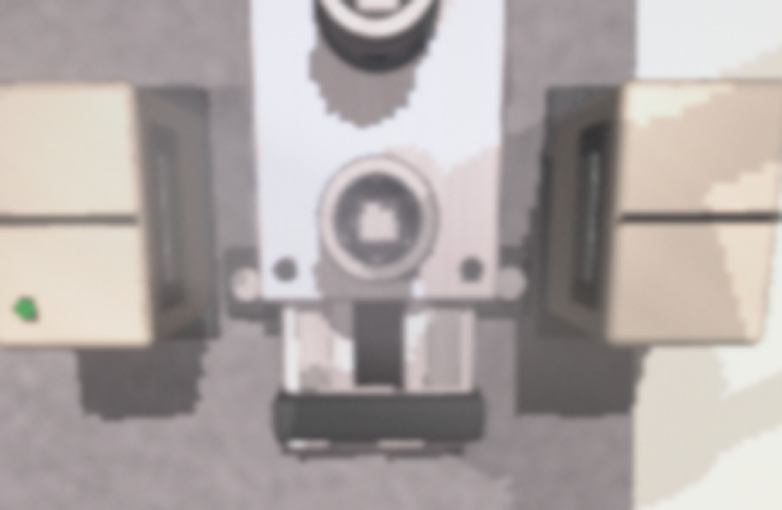

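Run:
```python
from meas import *
im=load('wrist'); c=lambda x,y,z:ray(im,200+(x+.5)/3.4-.5,20+(y+.5)/3.4-.5,z)
print('lines',[round(al(c(x,y,.106)),2) for x,y in((5,216.5),(135,218),(622,216.5),(765,216.5))],'rim',round(al(c(378.5,217.5,.093)),2),'drive',round(al(c(377,221,.0715)),2), al(im['extrinsics'][:3,3]))
```

```text
lines [np.float64(117.71), np.float64(118.11), np.float64(118.05), np.float64(118.13)] rim 118.19 drive 119.16 117.00010527038629
```

Request:
jog_arm([
  {"dx": 0, "dy": -0.6, "dz": 0, "twist": -1},
  {"dx": 0, "dy": -1.2, "dz": 0, "twist": -2},
  {"dx": 0, "dy": -1.8, "dz": 0, "twist": -3},
  {"dx": 0, "dy": -2.4, "dz": 0, "twist": -4},
  {"dx": 0, "dy": -3.0, "dz": 0, "twist": -5},
])

```text
t: 48.25
tool_pos: [0.6396, 0.1158, 0.2401]
tool_rot: [-0.961, 2.984, 0.015]
contact_force: [-0.3, -0.0, 0.5]
opening: 0.0369
```

Request:
jog_arm([
  {"dx": 0, "dy": -0.6, "dz": 0, "twist": -1},
  {"dx": 0, "dy": -1.2, "dz": 0, "twist": -2},
  {"dx": 0, "dy": -1.8, "dz": 0, "twist": -3},
  {"dx": 0, "dy": -2.4, "dz": 0, "twist": -4},
  {"dx": 0, "dy": -3.0, "dz": 0, "twist": -5},
])

```text
t: 48.88
tool_pos: [0.6395, -0.0653, 0.2403]
tool_rot: [0.402, 3.106, 0.009]
contact_force: [0.8, 0.3, 0.5]
opening: 0.0371
```

Request:
jog_arm([
  {"dx": 0, "dy": -0.5, "dz": 0, "twist": -1},
  {"dx": 0, "dy": -1.0, "dz": 0, "twist": -2},
  {"dx": 0, "dy": -1.5, "dz": 0, "twist": -3},
  {"dx": 0.1, "dy": -2.0, "dz": 0, "twist": -4},
  {"dx": 0.3, "dy": -2.4, "dz": 0, "twist": -5},
])

```text
t: 49.5
tool_pos: [0.6575, -0.2105, 0.2406]
tool_rot: [1.686, 2.636, 0.002]
contact_force: [1.1, -0.7, 0.7]
opening: 0.0367
```

Run:
```python
from h import *
go(.66,-.2109,.09,-4.55)
```

```text
t 49.5 tcp [ 0.6575 -0.2105  0.2406] jaw_deg 24.8 tilt 0.7 F [ 1.1 -0.7  0.7] open 36.7 q6 -0.85 q [-0.42  0.19  1.45 -0.    1.49 -0.85]
MOVE [ 0.042 -0.006 -2.51 ] twist -2.935 or 15.065
```

Request:
jog_arm([
  {"dx": 0.04, "dy": -0.01, "dz": -0.7, "twist": -1},
  {"dx": 0.04, "dy": -0.01, "dz": -1.5, "twist": -2},
  {"dx": 0.04, "dy": -0.01, "dz": -2.3, "twist": -2.94},
  {"dx": 0.04, "dy": -0.01, "dz": -2.5, "twist": -2.94},
  {"dx": 0.04, "dy": -0.01, "dz": -2.5, "twist": -2.94},
])

```text
t: 50.12
tool_pos: [0.6599, -0.2111, 0.0907]
tool_rot: [2.299, 2.124, -0.003]
contact_force: [0.8, -0.3, 0.5]
opening: 0.0369
```

Run:
```python
from h import *
go(.66,-.2109,.057,-4.55); snap('wrist','w29.png')
```

```text
t 50.12 tcp [ 0.6599 -0.2111  0.0907] jaw_deg -4.51 tilt 0.67 F [ 0.8 -0.3  0.5] open 36.93 q6 -0.33 q [-0.41  0.32  1.56 -0.01  1.26 -0.33]
MOVE [ 0.002  0.004 -0.561] twist -0.004 or 17.996
```

View pics/w29.png

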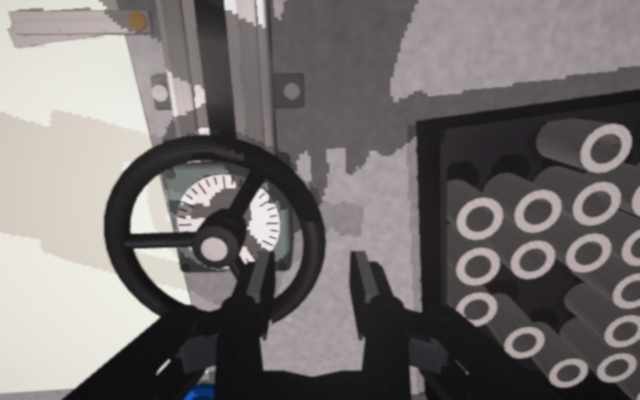

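Request:
jog_arm([
  {"dx": 0, "dy": 0, "dz": -0.3, "twist": 0},
  {"dx": 0, "dy": 0, "dz": -0.56, "twist": 0},
  {"dx": 0, "dy": 0, "dz": -0.56, "twist": 0},
  {"dx": 0, "dy": 0, "dz": -0.56, "twist": 0},
])

```text
t: 50.68
tool_pos: [0.6609, -0.2115, 0.0588]
tool_rot: [2.297, 2.122, -0.002]
contact_force: [1.0, -0.1, 0.1]
opening: 0.0371
```

Request:
jog_arm([
  {"dx": 0, "dy": 0, "dz": 0, "twist": 0},
  {"dx": 0, "dy": 0, "dz": 0, "twist": 0},
  {"dx": 0, "dy": 0, "dz": 0, "twist": 0},
], gripper=255)

```text
t: 51.05
tool_pos: [0.66, -0.2117, 0.0597]
tool_rot: [2.298, 2.124, -0.004]
contact_force: [-4.7, -0.3, 3.7]
opening: 0.0121
```

Request:
jog_arm([
  {"dx": 0, "dy": 0.02, "dz": 0, "twist": 0.1},
  {"dx": 0, "dy": 0.035, "dz": 0, "twist": 0.21},
  {"dx": 0, "dy": 0.035, "dz": 0, "twist": 0.21},
])

```text
t: 51.42
tool_pos: [0.6601, -0.2102, 0.0598]
tool_rot: [2.258, 2.165, -0.005]
contact_force: [-0.2, -4.6, -0.9]
opening: 0.0123
```

Run:
```python
from h import *
arc(n=1,off=0)
```

```text
t 51.42 tcp [ 0.6601 -0.2102  0.0598] jaw_deg -2.39 tilt 0.79 F [-0.2 -4.6 -0.9] open 12.32 q6 -0.37 q [-0.41  0.35  1.57 -0.01  1.21 -0.37]
r now 53.69 pos ang -3.7 jaw+off -2.4
{"dx": -0.02, "dy": -0.15, "dz": 0, "twist": -1.13},
```

Request:
jog_arm([
  {"dx": 0, "dy": 0, "dz": 0, "twist": 0},
  {"dx": 0, "dy": 0, "dz": 0, "twist": 0},
  {"dx": 0, "dy": 0, "dz": 0.4, "twist": 0},
  {"dx": 0, "dy": 0, "dz": 1.2, "twist": 0},
  {"dx": 0, "dy": 0, "dz": 2.0, "twist": 0},
], gripper=145)

```text
t: 52.05
tool_pos: [0.6604, -0.2099, 0.183]
tool_rot: [2.257, 2.165, -0.003]
contact_force: [0.0, -0.1, 0.3]
opening: 0.0363
```

Request:
jog_arm([
  {"dx": -0.05, "dy": 1.0, "dz": 0.5, "twist": 0},
  {"dx": -0.1, "dy": 2.0, "dz": 1.0, "twist": 0},
  {"dx": -0.2, "dy": 3.0, "dz": 1.0, "twist": 0},
  {"dx": -0.3, "dy": 4.0, "dz": 1.0, "twist": 0},
  {"dx": -0.4, "dy": 5.0, "dz": 1.0, "twist": 0},
])

```text
t: 52.68
tool_pos: [0.6367, 0.089, 0.246]
tool_rot: [2.255, 2.163, 0.001]
contact_force: [0.7, -0.3, 0.2]
opening: 0.0368
```

Run:
```python
from h import *
go(.6292,.1292,.2409,-3.75)
```

```text
t 52.67 tcp [0.6367 0.089  0.246 ] jaw_deg -2.37 tilt 0.96 F [ 0.7 -0.3  0.2] open 36.77 q6 0.07 q [ 0.03  0.08  1.56 -0.01  1.49  0.07]
MOVE [-0.126  0.671 -0.086] twist -0.138 or 17.862
```

Request:
jog_arm([
  {"dx": -0.12, "dy": 0.67, "dz": -0.09, "twist": -0.14},
  {"dx": -0.12, "dy": 0.67, "dz": -0.09, "twist": -0.14},
  {"dx": -0.12, "dy": 0.67, "dz": -0.09, "twist": -0.14},
  {"dx": -0.12, "dy": 0.67, "dz": -0.09, "twist": -0.14},
])

```text
t: 53.18
tool_pos: [0.63, 0.128, 0.2415]
tool_rot: [2.282, 2.133, 0.002]
contact_force: [0.1, -0.4, -0.5]
opening: 0.0367
```

Run:
```python
from meas import *
st(); im=snap('wrist','w30.png')
f=cv2.cvtColor(im['frame'],cv2.COLOR_RGB2BGR)
cv2.imwrite('pics/w30c.png',cv2.resize(f[40:190,200:430],None,fx=3.4,fy=3.4,interpolation=cv2.INTER_CUBIC))
```

```text
t 53.17 tcp [0.63   0.128  0.2415] jaw_deg -3.86 tilt 1.01 F [ 0.1 -0.4 -0.5] open 36.69 q6 0.16 q [ 0.09  0.08  1.57 -0.01  1.48  0.16]
```

View pics/w30c.png

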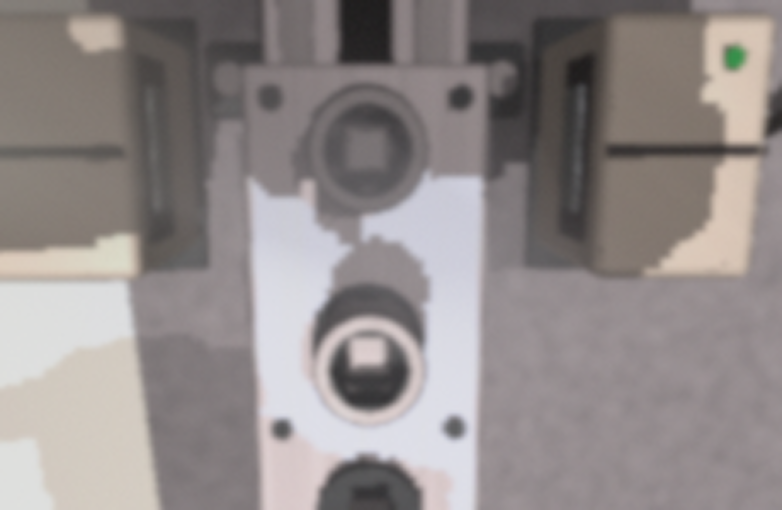

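Run:
```python
from meas import *
im=load('wrist'); c=lambda x,y,z:ray(im,200+(x+.5)/3.4-.5,40+(y+.5)/3.4-.5,z)
print('lines',[round(al(c(x,y,.106)),2) for x,y in((5,151.5),(120,152),(610,150),(760,149.5))],'rim',round(al(c(368,148,.093)),2),'drive',round(al(c(366,148.5,.0715)),2), al(im['extrinsics'][:3,3]))
s=snap('scene','s30.png'); f=cv2.cvtColor(s['frame'],cv2.COLOR_RGB2BGR)
cv2.imwrite('pics/s30c.png',cv2.resize(f[130:310,190:450],None,fx=3,fy=3,interpolation=cv2.INTER_CUBIC))
```

```text
lines [np.float64(118.29), np.float64(118.14), np.float64(118.42), np.float64(118.48)] rim 118.88 drive 118.63 120.58064477574051
```

View pics/s30c.png

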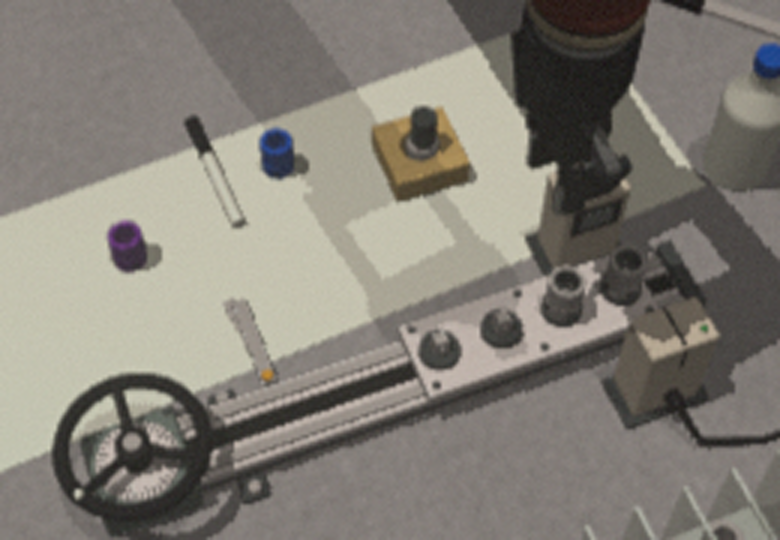

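```bash
python3 -c "
from h import *
st(); print(ctrl.finish_job())"
```

```text
t 53.27 tcp [0.6299 0.128  0.241 ] jaw_deg -3.87 tilt 0.98 F [-1.1 -0.8 -0.1] open 36.31 q6 0.16 q [ 0.09  0.08  1.57 -0.01  1.48  0.16]
the job is handed in; nothing more can be done
None
```

The job is handed in at about 53 s, with the arm clear of everything. `finish_job` reported no verdict.

- **Master:** I pulled it off drive 1 and stood it in the pocket. The last pictures show it upright in its block.
- **Sockets:** The sheet held only two loose steel sockets. I pressed them onto drive 1 and drive 2. Each stopped at collar height with about 18 N on it. Their rims read as fully home in the scene view, about 7 px from where a socket hung up on the ball would show.
- **Handwheel:** I turned it about 420° clockwise in two grips. A third grip turned it back about 1.6° to trim the position.
- **Beam alignment:** After the trim, the wrist view puts drive 1 about 0.3–0.5 mm past the line. Before the trim it was 0.5–0.9 mm past in that view. A reversed wrist view, also before the trim, gave 0.2–1.1 mm past.
- **Disagreement:** Also before the trim, the fixed scene camera put drive 1 1–2 mm short of the line, and the top camera ranged from about 0.6 mm short to 1.2 mm past. I trusted the close wrist views, because the scene camera had already read the known drive positions up to about 3 mm off along the slide.
- **Other checks:** One early master grip, released at once, pushed off-centre with about 18 N. The blue and purple look-alikes, the gauge heads and the other tools were not touched, and the last scene picture shows those in view in place.

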